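Pack the labelled tubes and hold the canister lid short of its lock

ROBOT

A 7-joint arm with a two-finger parallel gripper is mounted at the origin on the work surface. World frame = base frame: x ahead of the robot, y to its left, z up, the work surface at z = 0. Lengths are in m, angles in rad, forces in N, time in s.
With the tool pointing down it reaches from about 0.35 to 0.9 m from the base axis. Payload 7.2 kg.
Tool frame: the origin (TCP) lies at the very end of the fingers, on their centre line; the grasp point (between the pads) lies 19 mm behind it; z points along the fingers, y is the direction in which the jaws open and shut (so a half turn about z gives the same grasp; the last joint's range is limited). The gripper opens to 85 mm and grips with 20 to 120 N. Pads are 22 mm wide; open, the fingers measure 114 mm over their backs; the gripper's body (76 mm by 85 mm) begins 54 mm behind the grasp point. The pads swing forward as they close: fully open they stand 13 mm farther back than shut.
Start: joints at [1.202, 0.411, -0.013, 1.596, 0.006, 1.134, -0.082], TCP at [0.185, -0.597, 0.231] pointing down, gripper open.
Joint ranges: [-2.95, 2.95], [-0.29, 1.99], [-1.47, 1.44], [0.14, 2.54], [-1.03, 4.17], [0.13, 1.85], [-2.86, 2.86]. Speed limits (rad/s): [2.39, 2.39, 3.01, 3.01, 3.14, 3.14, 3.14].

INTERFACE

Orientations are given as [roll, pitch, yaw] about the fixed x, y, z axes, in that order (R = Rz(yaw) Ry(pitch) Rx(roll)).
In Python, from workcell import * gives the robot as it stands. The module is installed in compiled form; this text tells all that it offers.
- The arm moves only by the shell command python3 -m jog 'ROWS' [OPENING]. ROWS is JSON, a list of rows, each an object of numbers: "dx", "dy", "dz": the shift along the tool's x, y, z in m; "yaw": the turn about the tool's z in degrees. In form: [{"dx": .., "dy": .., "dz": .., "yaw": ..}, ...]. A call has 1 to 12 rows; each row shifts and turns the commanded pose from where the row before left it, along the tool's axes as they then stand; what a row does not reach is not made up. A row lasts 1/10 s, in which the tool goes at most 50 mm and 8.59 degrees, less where a joint would pass 70% of its speed; a pose out of reach is approached as far as the arm can. A call with a gripper value outside its range is refused whole. OPENING is the finger opening in m, from 0 to 0.0854, set as the call begins (- or left out, the last holds). The fingers move at their own pace and stop on an object; the grip force is fixed at half the most. Time passes only in rows, so rows that do not move let the fingers close. It gives the time, the measured TCP pose, the force and the opening at its end, in the units of the state.
- get_obs(): the state, without advancing time (a new reading comes with each control period).
- grab_frame(name): name is "scene" or "top" or "wrist"; returns the picture (420x560x3 uint8, red, green, blue); there is no depth.
- get_calibration(name): a dict with "fx", "fy", "cx", "cy" (pixels), "R" (3x3) and "t" (3): a world point X has camera coordinates R X + t; the wrist camera has in their place "tool_from_camera" (4x4, takes a point from camera to tool coordinates, whose origin is the TCP and whose axes are the flange's). Camera axes: x right, y down, z forward; pixel columns grow to the right and rows downward; lengths in m; the calibration is good to about 2 mm. A picture is of the moment at which its call begins: read the wrist's pose just before it. get_calibration takes no time and is no camera call.
- close_job(): hands the job in, once; it reports no verdict.
The state is a dict: "time_s": time; "joint_positions": joint angles; "dq": joint speeds; "tau": joint torques, N m; "tcp_pos": TCP position; "ee_rot": TCP orientation; "wrist_force": force on the tool from outside, world axes, zero at the start; "moment": the same for the moment, N m; "opening": opening from 0.0 (shut) to 1.0 (fully open).
Only numpy, scipy, OpenCV 4.12 (cv2) and the standard library are available. Lean on these libraries where they do the work, as an engineer would, in place of code of your own. Each camera call takes 0.05 s, during which the arm holds its last target.

TASK

Collect the two labelled tubes from the labeller's catch tray into the steel transport canister. Then fit the canister's bayonet lid fully home through the entry slots and turn it clockwise (seen from above) to the half-way mark, 45 degrees from entry, stopping short of the lock; its spring would turn it back, so finish still gripping the lid and holding it there. Leave the bottle, the yellow sharps bin and the tape roll alone.

Things in the scene. Friction and masses are not known exactly. Their poses are not given: they have to be found in the camera images.
- tube0_mid (a point): Centre of one capped sample tube (white, paper label, grey cap), a plain rigid cylinder 16 mm in diameter and 72 mm long, lying in the catch tray; 18 g. Its own y axis runs along the tube towards the cap.
- tube1_mid (a point): Centre of the other, identical tube; same axes and sizes.
- labeller: Tube labeller, fixed: white box 270 mm wide (x), 240 deep, 200 tall (paper roll on top to 285) with a grey catch tray 270 x 150 mm before it. Origin: under the tray's centre at desk level; tray floor 5 mm up, rim 14 mm. The machine's face stands 75 mm from the origin on the -y side. The tubes start about 55 mm either side of the origin along x, roughly along y.
- canister: Open steel canister, 120 mm outside diameter, 80 mm tall, fixed to the desk. Origin: centre of its underside, z up. Floor 6 mm up; 105 mm inside diameter, narrowed to 89 mm at the mouth by an 8 mm thick collar flush with the rim. Under the collar a sprung ring (joint turn) lines the wall. The lid's lugs turn only clockwise (seen from above).
- canister_slot (a point): Middle of one of the two entry slots in the collar, at rim height, 48 mm from the axis on the canister's +x axis; the other is opposite, on -x. Each is 18 mm wide and reaches out to 52 mm radius; the lid's lugs drop straight down through them.
- half_mark (a point): Top of one of two narrow ribs (5 mm wide, out to 72 mm radius) outside the rim, 45 degrees clockwise of a slot (seen from above); the other is opposite. The lid's bar points along them when it is half-way.
- lock_mark (a point): Top of one of two wide pads (20 mm) outside the rim, 90 degrees clockwise of a slot: where the lid would be locked. The sprung lock rollers begin to resist at about 65 degrees of lid turn.
- lid_grip (a point): Grip point of the loose steel lid (about 220 g), 23 mm above its cover's top, 45 mm above its plug's underside, on which it stands on the desk; z up. Cover 114 mm diameter, 6 mm thick. Black grip bar on it: 60 mm long along the lid's x axis, 14 mm wide, 38 mm tall. Fully home the cover lies on the canister's rim and this point is 109 mm above the canister's origin.
- lid_lug (a point): One of the lid's two lugs (12 mm wide, 5 mm tall), on its +x axis at the bottom of its plug, reaching to 48.5 mm radius; the other is opposite (either half-turn fits). The plug is 82 mm in diameter and 16 mm deep. In the canister it has 3.5 mm of radial play, and a lug has 3 mm either side in its slot.
- turn (a joint): Sprung ring inside the canister that the lid's lugs push round, rad: 0 at rest (and until the lid is inserted and turned about 0.07 rad past entry), then growing as the lid turns clockwise, lid turn = value + about 0.07. Half-way is about 0.72. Its spring pushes back with 0.10 N m at 0 and 0.18 N m at half-way, and turns a released lid back.
- spirit: Clear bottle with a red cap, 60 mm diameter, 170 mm tall, standing beyond the canister: leave alone. Origin: centre of its underside.
- sharps: Yellow sharps bin, 144 mm diameter at the top, 165 mm tall, standing at the far side: leave alone. Origin: centre of its underside.
- tape: Roll of white tape lying flat, 80 mm diameter, 22 mm tall, on the near side: leave alone. Origin: centre of its underside.
There are look-alikes about, which are no part of the job. Leave any brown look-alike of the canister alone.

How it is judged:
By the outcome, as a careful person would: the job done as asked, in the order asked, and still so for the second after the job is handed in, while the arm keeps its last pose, push and grip.
It also fails if it takes over 64 s, if anything falls off the work surface, if the arm or the gripper's body presses on something with over 40 N, if the wrist force passes 120 N, or if a joint passes its speed limit or range.

## Working session

There is one attempt and no reset: what is moved stays moved. The work goes in short steps, Python scripts to look and compute and a shell command to move; the robot and the scene stay as the last step left them, time stands still between calls to the robot, and variables do not carry over. Pictures are saved under pics/ and viewed, and the job is handed in when it is done.

```bash
mkdir -p pics; ls; python3 - <<'E'
from workcell import *
import cv2
o=get_obs()
for k,v in o.items(): print(k,v)
for n in ("scene","top","wrist"):
    c=get_calibration(n); print(n,c)
    cv2.imwrite(f"pics/{n}0.png",grab_frame(n)[:,:,::-1])
E
```

```text
pics
time_s 0.0
joint_positions [ 1.20178926  0.41190129 -0.01271908  1.59704468  0.00561642  1.13433974
 -0.08219885]
dq [-0.00041844  0.00064332  0.00034289  0.00026079  0.00013802 -0.00229521
 -0.00024491]
tau [-6.33387353e-04 -6.00636220e+01  6.81728180e-01 -2.99416012e+01
  1.36902463e-02  1.06991423e-02 -2.32763696e-06]
tcp_pos [ 0.18498887 -0.59646187  0.23045194]
ee_rot [-3.13994044e+00  1.30061632e-04  3.00846386e-01]
wrist_force [-0.78925441  0.3112561  -0.44931865]
moment [0.02331714 0.00688435 0.06350028]
opening 0.9997104165377035
scene {'fx': 515.4635193073218, 'fy': 515.4635193073218, 'cx': 287.2078944449766, 'cy': 211.5958647378622, 'R': array([[ 0.71565083,  0.698359  ,  0.01177221],
       [ 0.47376596, -0.47297436, -0.74286006],
       [-0.51321506,  0.53720569, -0.66934322]]), 't': array([-0.45468059, -0.16558628,  1.66024163])}
top {'fx': 424.9822309026943, 'fy': 424.9822309026943, 'cx': 271.40505594695526, 'cy': 208.128687919632, 'R': array([[ 1.63953475e-03, -9.99982701e-01, -5.64894075e-03],
       [-9.92521804e-01, -9.37758609e-04, -1.22063876e-01],
       [ 1.22056467e-01,  5.80682483e-03, -9.92506171e-01]]), 't': array([0.1066706 , 0.55734733, 1.2502206 ])}
wrist {'fx': 300.08166434720744, 'fy': 300.08166434720744, 'cx': 275.8792869795389, 'cy': 210.92097963203832, 'tool_from_camera': array([[ 7.20154902e-04, -9.48150382e-01, -3.17821230e-01,
         8.12425559e-02],
       [ 9.99999715e-01,  6.11441111e-04,  4.41809925e-04,
         6.43546025e-04],
       [-2.24573283e-04, -3.17821458e-01,  9.48150553e-01,
        -1.41605364e-01],
       [ 0.00000000e+00,  0.00000000e+00,  0.00000000e+00,
         1.00000000e+00]])}
```

View pics/scene0.png

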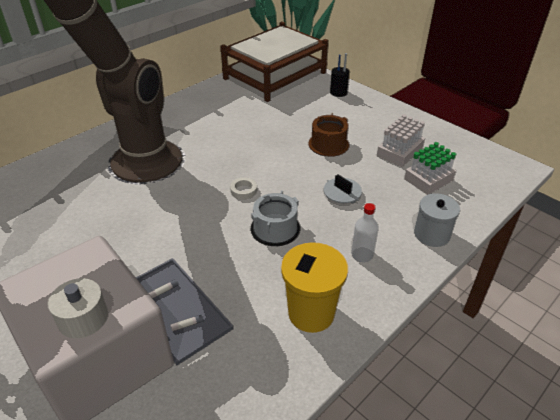

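View pics/top0.png

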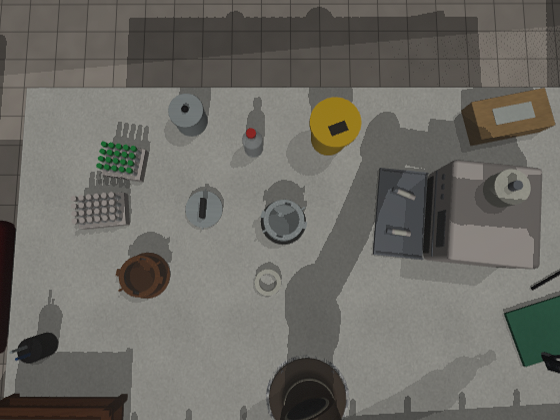

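View pics/wrist0.png

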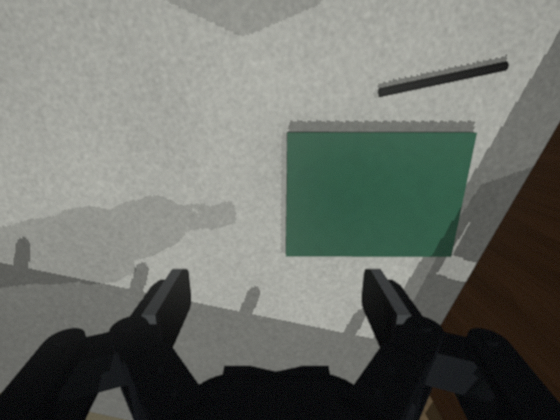

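The top view has up = +x and left = +y. The steel canister is at (284,222), the brown look-alike at (143,275), the lid with its black bar at (203,208), and a closed grey pot (another look-alike) at (188,112). The tubes are at (403,193) and (398,232) in the tray, and the tape is at (267,282). I'll confirm with enlarged crops.

```bash
cat > h.py <<'E'
import numpy as np, cv2
from workcell import *
from scipy.spatial.transform import Rotation as Ro
def ray_plane(name,u,v,z,obs=None):
    c=get_calibration(name)
    d=np.array([(u-c['cx'])/c['fx'],(v-c['cy'])/c['fy'],1.])
    if name=='wrist':
        T=c['tool_from_camera']; Rt=Ro.from_euler('xyz',obs['ee_rot']).as_matrix()
        R=Rt@T[:3,:3]; o=Rt@T[:3,3]+obs['tcp_pos']; dw=R@d
    else:
        R=np.array(c['R']); o=-R.T@c['t']; dw=R.T@d
    return o+dw*(z-o[2])/dw[2]
def proj(name,X,obs=None):
    c=get_calibration(name); X=np.asarray(X,float)
    if name=='wrist':
        T=c['tool_from_camera']; Rt=Ro.from_euler('xyz',obs['ee_rot']).as_matrix()
        p=T[:3,:3].T@(Rt.T@(X-obs['tcp_pos'])-T[:3,3])
    else: p=np.array(c['R'])@X+c['t']
    return np.array([c['fx']*p[0]/p[2]+c['cx'],c['fy']*p[1]/p[2]+c['cy']])
def crop(src,dst,x0,y0,w,h,s):
    im=cv2.imread(src)[y0:y0+h,x0:x0+w]
    im=cv2.resize(im,None,fx=s,fy=s,interpolation=cv2.INTER_CUBIC)
    for i in range(0,w,10):
        cv2.putText(im,str(x0+i),(i*s,8),0,0.3,(0,0,255),1); cv2.line(im,(i*s,10),(i*s,14),(0,0,255),1)
    for j in range(0,h,10):
        cv2.putText(im,str(y0+j),(0,j*s+4),0,0.3,(0,0,255),1)
    cv2.imwrite(dst,im)
E
python3 - <<'E'
from h import *
crop('pics/top0.png','pics/c1.png',170,160,150,110,5)
crop('pics/top0.png','pics/c2.png',365,155,110,110,5)
E
```

```text
(no output)
```

View pics/c1.png

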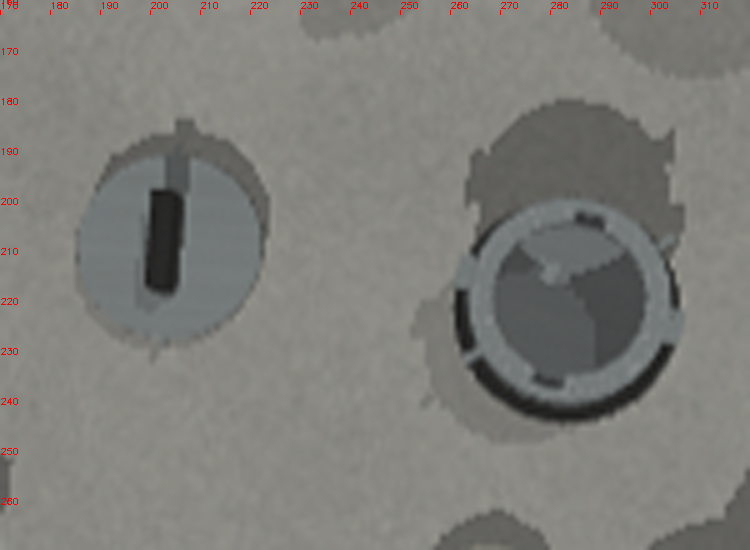

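View pics/c2.png

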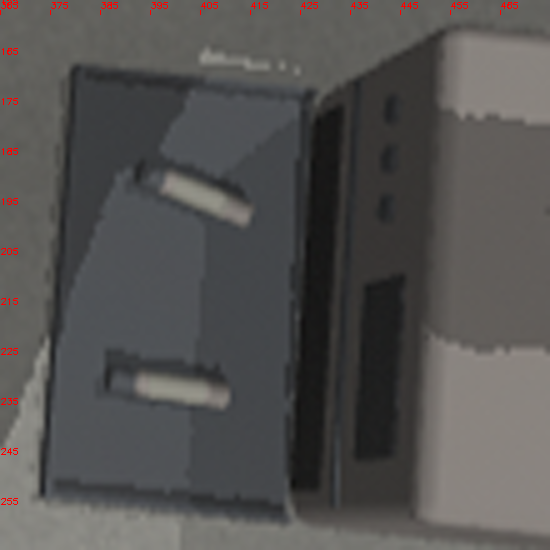

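The crops show the steel canister (open, with dark slots at (287,203) and (278,236), and wide pads at (263,214) and (304,225)) and the lid with its bar from (203,198) to (200,218). The tubes run from the grey cap at (392,190) to (413,197), and from (385,231) to (410,234). Next I compute positions.

```bash
python3 - <<'E'
from h import *
crop('pics/scene0.png','pics/s1.png',240,165,130,90,6)
crop('pics/scene0.png','pics/s2.png',130,250,110,110,5)
p=lambda n,u,v,z:np.round(ray_plane(n,u,v,z),4)
print('slots',p('top',287,203.5,.08),p('top',278.3,236.5,.08))
print('rim L/R',p('top',263.5,220,.08),p('top',303,219,.08))
print('rim outer center',p('top',284,218.5,.08))
print('lid bar',p('top',203.5,198,.060),p('top',200.5,218,.060))
print('lid cover c',p('top',204,208.5,.022))
a,b=p('top',391.5,189.5,.013),p('top',414,197.5,.013);print('t0',a,b,np.linalg.norm(a-b),(a+b)/2,np.degrees(np.arctan2(*(a-b)[[1,0]])))
a,b=p('top',385.5,231,.013),p('top',410.5,234,.013);print('t1',a,b,np.linalg.norm(a-b),(a+b)/2,np.degrees(np.arctan2(*(a-b)[[1,0]])))
for uv in [(380,168),(427,174),(374,255),(422,259)]: print('tray',p('top',*uv,.014))
E
```

```text
slots [0.5653 0.0616 0.08  ] [0.469  0.0871 0.08  ]
rim L/R [0.5168 0.13   0.08  ] [0.5199 0.0153 0.08  ]
rim outer center [0.5213 0.0705 0.08  ]
lid bar [0.5842 0.3092 0.06  ] [0.5245 0.3168 0.06  ]
lid cover c [0.5574 0.3134 0.022 ]
t0 [ 0.6181 -0.2629  0.013 ] [ 0.5932 -0.3312  0.013 ] 0.0726973176946715 [ 0.60565 -0.29705  0.013  ] 69.96975863662455
t1 [ 0.4899 -0.2405  0.013 ] [ 0.4809 -0.3162  0.013 ] 0.07623312928117275 [ 0.4854  -0.27835  0.013  ] 83.21991014505225
tray [ 0.6855 -0.2292  0.014 ]
tray [ 0.6666 -0.374   0.014 ]
tray [ 0.4171 -0.2032  0.014 ]
tray [ 0.4053 -0.3477  0.014 ]
```

View pics/s1.png

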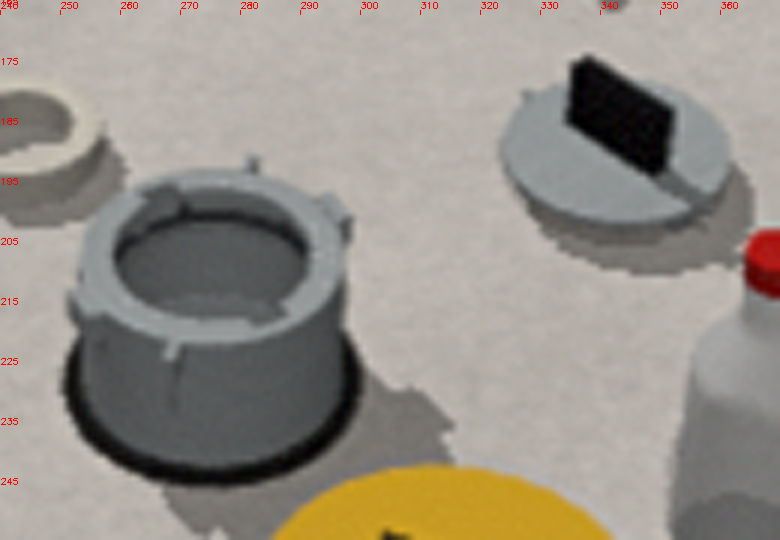

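View pics/s2.png

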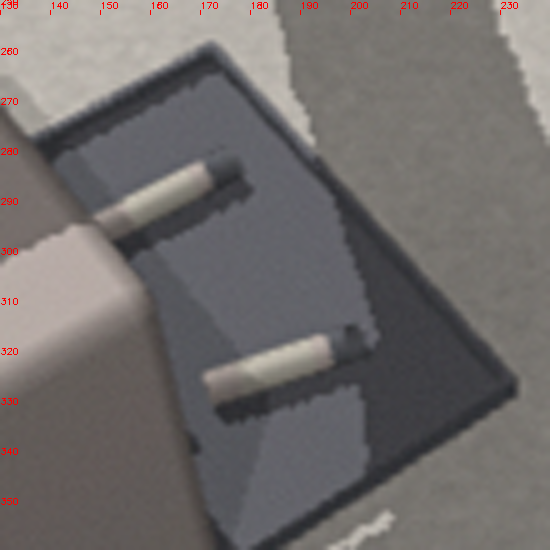

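The geometry holds: tube length about 73–76 mm, rim width about 115 mm, slot span about 100 mm, and the bar 60 mm long. The lid is at about (0.556,0.313) and the canister at about (0.517,0.074). First I turn and rise, then go round the labeller's near corner to above the nearer tube.

```bash
cat >> h.py <<'E'
def go(x,y,z,yawdeg):
    o=get_obs(); R=Ro.from_euler('xyz',o['ee_rot']).as_matrix()
    yaw=np.degrees(np.arctan2(R[1,0],R[0,0])); 
    d=(R.T@(np.array([x,y,z])-o['tcp_pos']))*1000
    # after turning first:
    Rn=Ro.from_euler('z',yawdeg,degrees=True).as_matrix()@np.diag([1,-1,-1])
    dn=(Rn.T@(np.array([x,y,z])-o['tcp_pos']))*1000
    print('tcp',np.round(o['tcp_pos'],4),'yaw',round(yaw,2),'rot',np.round(o['ee_rot'],3),'F',np.round(o['wrist_force'],1),'M',np.round(o['moment'],2),'open',round(o['opening'],3),'t',round(o['time_s'],2),'j7',round(o['joint_positions'][6],2))
    print('shift now-axes mm',np.round(d,1),'| toolyaw',round(-((yawdeg-yaw+180)%360-180),2),'| if turned first mm',np.round(dn,1))
E
python3 -m jog '[{"dz":-0.01,"yaw":-8.2},{"dz":-0.01,"yaw":-8.2},{"dz":-0.01,"yaw":-8.2},{"dz":-0.01,"yaw":-8.2},{"dz":-0.01,"yaw":-8.2},{"dz":-0.01,"yaw":-8.2},{"dz":-0.01,"yaw":-8.2},{"dz":-0.01,"yaw":-8.2}]' 0.045
python3 -c "
from h import *
go(.25,-.28,.31,83.2);go(.485,-.278,.25,83.2)"
```

```text
tcp [ 0.185  -0.5966  0.2307] yaw 17.23 rot [-3.14   0.     0.301] F [ 0.9 -0.2 -0.5] M [-0.03 -0.06 -0.02] open 1.001 t 0.15 j7 -0.08
shift now-axes mm [ 155.9 -283.2  -79. ] | toolyaw -65.97 | if turned first mm [322.1  27.1 -79.3]
tcp [ 0.185  -0.5966  0.2307] yaw 17.23 rot [-3.14   0.     0.301] F [ 0.9 -0.2 -0.5] M [-0.03 -0.06 -0.02] open 1.001 t 0.15 j7 -0.08
shift now-axes mm [ 380.9 -215.5  -19.1] | toolyaw -65.97 | if turned first mm [351.9 260.2 -19.3]invalid input at $[0]: expected keys dx, dy, dz, yaw
```

All four keys are needed in each row.

```bash

python3 -m jog '[{"dx":0,"dy":0,"dz":-0.01,"yaw":-8.2},{"dx":0,"dy":0,"dz":-0.01,"yaw":-8.2},{"dx":0,"dy":0,"dz":-0.01,"yaw":-8.2},{"dx":0,"dy":0,"dz":-0.01,"yaw":-8.2},{"dx":0,"dy":0,"dz":-0.01,"yaw":-8.2},{"dx":0,"dy":0,"dz":-0.01,"yaw":-8.2},{"dx":0,"dy":0,"dz":-0.01,"yaw":-8.2},{"dx":0,"dy":0,"dz":-0.01,"yaw":-8.2}]' 0.045
python3 -c "
from h import *
go(.25,-.28,.31,83.2);go(.485,-.278,.25,83.2)"
```

```text
time_s: 0.95
tcp_pos: [0.185, -0.5968, 0.3113]
ee_rot: [-3.141, -0.001, 1.452]
wrist_force: [0.4, 0.2, -0.4]
opening: 0.525
tcp [ 0.185  -0.5968  0.3113] yaw 83.17 rot [-3.141e+00 -1.000e-03  1.452e+00] F [ 0.4  0.2 -0.4] M [-0.01 -0.01 -0.04] open 0.525 t 0.95 j7 1.0
shift now-axes mm [322.2  26.8   1.5] | toolyaw -0.03 | if turned first mm [322.2  27.    1.3]
tcp [ 0.185  -0.5968  0.3113] yaw 83.17 rot [-3.141e+00 -1.000e-03  1.452e+00] F [ 0.4  0.2 -0.4] M [-0.01 -0.01 -0.04] open 0.525 t 0.95 j7 1.0
shift now-axes mm [352.1 260.   61.5] | toolyaw -0.03 | if turned first mm [352.  260.1  61.3]
```

```bash

python3 -m jog '[{"dx":0.04,"dy":0.003,"dz":0,"yaw":0},{"dx":0.04,"dy":0.003,"dz":0,"yaw":0},{"dx":0.04,"dy":0.003,"dz":0,"yaw":0},{"dx":0.04,"dy":0.003,"dz":0,"yaw":0},{"dx":0.04,"dy":0.003,"dz":0,"yaw":0},{"dx":0.04,"dy":0.003,"dz":0,"yaw":0},{"dx":0.04,"dy":0.005,"dz":0,"yaw":0},{"dx":0.042,"dy":0.022,"dz":0,"yaw":0},{"dx":0.01,"dy":0.045,"dz":0.01,"yaw":0},{"dx":0.01,"dy":0.045,"dz":0.01,"yaw":0},{"dx":0.01,"dy":0.045,"dz":0.01,"yaw":0},{"dx":0,"dy":0.043,"dz":0.01,"yaw":0}]' 0.045
python3 -c "
from h import *
import cv2
go(.485,-.278,.20,83.2)"
```

```text
time_s: 2.15
tcp_pos: [0.4525, -0.2741, 0.2711]
ee_rot: [3.141, -0.0, 1.447]
wrist_force: [0.1, -1.4, 0.3]
opening: 0.528
tcp [ 0.4525 -0.2741  0.2711] yaw 82.92 rot [ 3.141 -0.     1.447] F [ 0.1 -1.4  0.3] M [-0.01  0.05  0.04] open 0.528 t 2.15 j7 0.18
shift now-axes mm [ 0.1 32.7 71.1] | toolyaw -0.28 | if turned first mm [-0.1 32.8 71.1]
```

```bash

python3 -m jog '[{"dx":0,"dy":0.033,"dz":0.03,"yaw":0},{"dx":0,"dy":0.02,"dz":0.02,"yaw":0},{"dx":0,"dy":0,"dz":0,"yaw":0}]' 0.045
python3 -c "
from h import *
import cv2
go(.485,-.278,.20,83.2)
cv2.imwrite('pics/w1.png',grab_frame('wrist')[:,:,::-1])"
```

```text
time_s: 2.45
tcp_pos: [0.5035, -0.2808, 0.2174]
ee_rot: [-3.137, -0.004, 1.448]
wrist_force: [-0.4, 0.3, -0.2]
opening: 0.528
tcp [ 0.5035 -0.2808  0.2174] yaw 82.95 rot [-3.137 -0.004  1.448] F [-0.4  0.3 -0.2] M [0.04 0.01 0.01] open 0.528 t 2.45 j7 0.1
shift now-axes mm [  0.5 -18.7  17.5] | toolyaw -0.25 | if turned first mm [  0.6 -18.8  17.4]
```

View pics/w1.png

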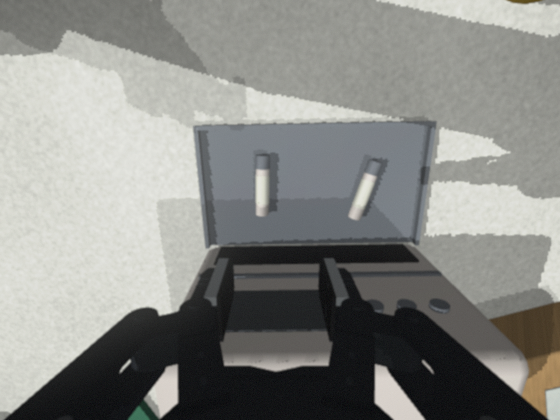

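The wrist view shows the near tube from cap (263,155) to bottom (262,217) and the far tube from cap (376,160) to bottom (355,219).

```bash
python3 - <<'E'
from h import *
crop('pics/w1.png','pics/w1c.png',240,140,150,90,5)
o=get_obs()
p=lambda u,v,z:ray_plane('wrist',u,v,z,o)
for n,A,B in (('t1',(263,155),(262,217)),('t0',(376,160),(355,219))):
    a,b=p(*A,.013),p(*B,.013)
    print(n,a,b,np.linalg.norm(a-b),(a+b)/2,np.degrees(np.arctan2(*(a-b)[[1,0]])))
E
```

```text
t1 [ 0.49129374 -0.24682133  0.013     ] [ 0.47977583 -0.32168602  0.013     ] 0.07574551838062182 [ 0.48553479 -0.28425367  0.013     ] 81.25364454696162
t0 [ 0.62013153 -0.26845081  0.013     ] [ 0.59316591 -0.33819427  0.013     ] 0.07477496474342009 [ 0.60664872 -0.30332254  0.013     ] 68.86149839664336
```

View pics/w1c.png

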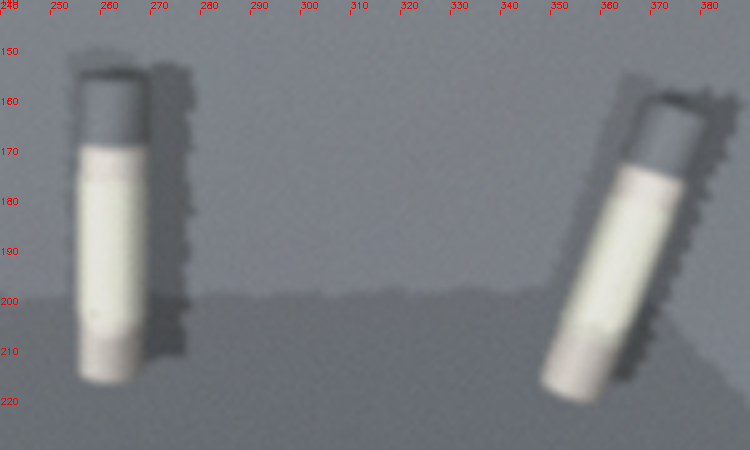

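Wrist and top agree in x to 1 mm and along the tubes to 6 mm (I use the mean). Descending on the near tube.

```bash

python3 -m jog '[{"dx":0.0,"dy":-0.009,"dz":0.03,"yaw":0},{"dx":0,"dy":-0.009,"dz":0.045,"yaw":0},{"dx":0,"dy":0,"dz":0.045,"yaw":0},{"dx":0,"dy":0,"dz":0.04,"yaw":0},{"dx":0,"dy":0,"dz":0.02,"yaw":0},{"dx":0,"dy":0,"dz":0,"yaw":0},{"dx":0,"dy":0,"dz":0,"yaw":0}]' 0.045
python3 -c "
from h import *
go(.4855,-.281,.008,82.5)"
```

```text
time_s: 3.2
tcp_pos: [0.4852, -0.2804, 0.0427]
ee_rot: [3.141, 0.001, 1.445]
wrist_force: [0.0, -0.6, 0.3]
opening: 0.531
tcp [ 0.4852 -0.2804  0.0427] yaw 82.81 rot [3.141e+00 1.000e-03 1.445e+00] F [ 0.  -0.6  0.3] M [-0.03 -0.05  0.04] open 0.531 t 3.2 j7 -0.02
shift now-axes mm [-0.5  0.3 34.7] | toolyaw 0.31 | if turned first mm [-0.5  0.3 34.7]
```

```bash

python3 -m jog '[{"dx":0.0,"dy":0,"dz":0.02,"yaw":0},{"dx":0,"dy":0,"dz":0.01,"yaw":0},{"dx":0,"dy":0,"dz":0.004,"yaw":0},{"dx":0,"dy":0,"dz":0,"yaw":0}]' 0.045
python3 -m jog '[{"dx":0,"dy":0,"dz":0,"yaw":0},{"dx":0,"dy":0,"dz":0,"yaw":0},{"dx":0,"dy":0,"dz":0,"yaw":0},{"dx":0,"dy":0,"dz":0,"yaw":0},{"dx":0,"dy":0,"dz":0,"yaw":0}]' 0.0
python3 -c "
from h import *
go(.4855,-.281,.008,82.5)"
```

```text
time_s: 3.6
tcp_pos: [0.4852, -0.28, 0.0078]
ee_rot: [3.141, 0.0, 1.446]
wrist_force: [0.9, -0.0, -0.5]
opening: 0.526
time_s: 4.1
tcp_pos: [0.4856, -0.2801, 0.0082]
ee_rot: [3.14, 0.001, 1.446]
wrist_force: [-1.1, 0.8, 5.8]
opening: 0.159
tcp [ 0.4856 -0.2801  0.0082] yaw 82.84 rot [3.140e+00 1.000e-03 1.446e+00] F [-1.1  0.8  5.8] M [ 0.09  0.24 -0.01] open 0.159 t 4.1 j7 -0.05
shift now-axes mm [-0.9  0.   0.2] | toolyaw 0.34 | if turned first mm [-0.9  0.   0.2]
```

```bash

python3 -m jog '[{"dx":0.0,"dy":0,"dz":-0.01,"yaw":0},{"dx":0,"dy":0,"dz":-0.03,"yaw":0},{"dx":0,"dy":0,"dz":-0.03,"yaw":0},{"dx":0,"dy":0,"dz":-0.03,"yaw":0},{"dx":0,"dy":0,"dz":0,"yaw":0}]' 0.0
python3 -c "
from h import *
go(.517,.074,.2,82.5)
cv2.imwrite('pics/w2.png',grab_frame('wrist')[:,:,::-1])
crop('pics/w2.png','pics/w2c.png',180,180,200,150,4)"
```

```text
time_s: 4.6
tcp_pos: [0.4875, -0.2808, 0.1119]
ee_rot: [3.135, 0.003, 1.446]
wrist_force: [-1.0, 0.7, -0.8]
opening: 0.157
tcp [ 0.4875 -0.2808  0.1119] yaw 82.84 rot [3.135e+00 3.000e-03 1.446e+00] F [-1.   0.7 -0.8] M [ 0.03 -0.04  0.01] open 0.157 t 4.6 j7 0.03
shift now-axes mm [355.4 -14.4 -89.1] | toolyaw 0.34 | if turned first mm [355.6 -17.  -88.1]
```

View pics/w2c.png

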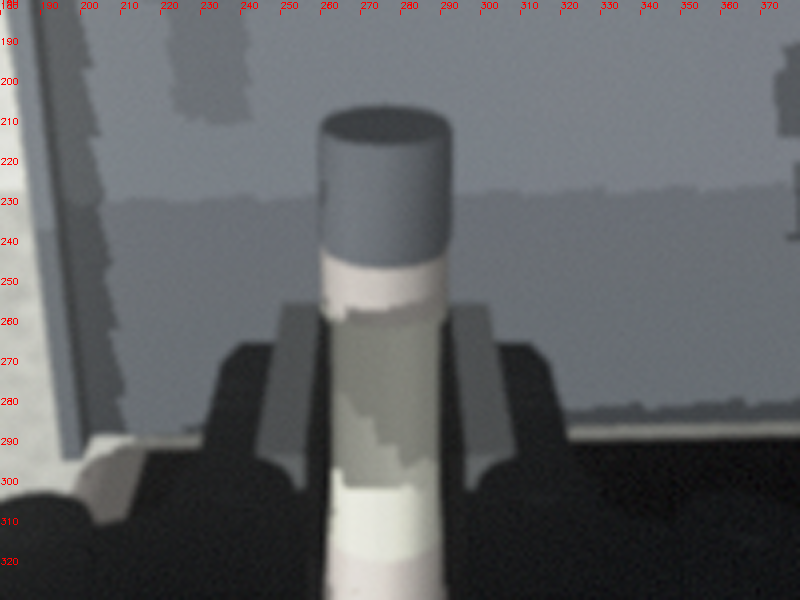

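The tube is held square across the pads, centred near (273,280), with the cap forward. Carrying it over the canister.

```bash

python3 -m jog '[{"dx":0.01,"dy":0,"dz":-0.03,"yaw":0},{"dx":0.03,"dy":-0.002,"dz":-0.02,"yaw":0},{"dx":0.04,"dy":-0.002,"dz":0,"yaw":0},{"dx":0.04,"dy":-0.003,"dz":0,"yaw":0},{"dx":0.04,"dy":-0.003,"dz":0,"yaw":0},{"dx":0.04,"dy":-0.003,"dz":0,"yaw":0},{"dx":0.04,"dy":-0.003,"dz":0,"yaw":0},{"dx":0.04,"dy":-0.003,"dz":0,"yaw":0},{"dx":0.04,"dy":-0.003,"dz":0,"yaw":0},{"dx":0.033,"dy":0,"dz":0,"yaw":0},{"dx":0,"dy":0,"dz":0,"yaw":0},{"dx":0,"dy":0,"dz":0,"yaw":0}]' 0.0
python3 -c "
from h import *
go(.509,.075,.12,82.5)
cv2.imwrite('pics/w3.png',grab_frame('wrist')[:,:,::-1])
cv2.imwrite('pics/t3.png',grab_frame('top')[:,:,::-1])"
```

```text
time_s: 5.85
tcp_pos: [0.5066, 0.0736, 0.1565]
ee_rot: [-3.14, 0.0, 1.448]
wrist_force: [-1.2, -1.4, -0.5]
opening: 0.158
tcp [0.5066 0.0736 0.1565] yaw 82.96 rot [-3.14   0.     1.448] F [-1.2 -1.4 -0.5] M [-0.05  0.   -0.01] open 0.158 t 5.85 j7 -0.63
shift now-axes mm [ 1.7  2.3 36.5] | toolyaw 0.46 | if turned first mm [ 1.8  2.2 36.5]
```

View pics/w3.png

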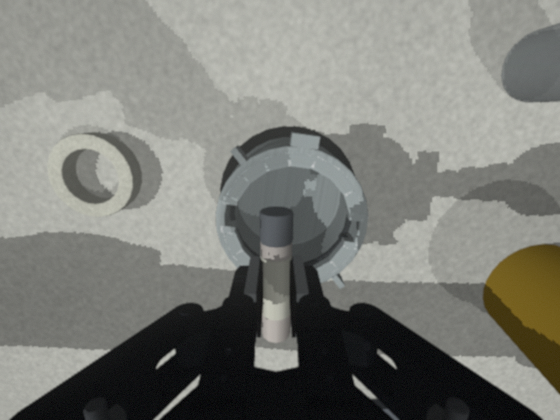

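View pics/t3.png

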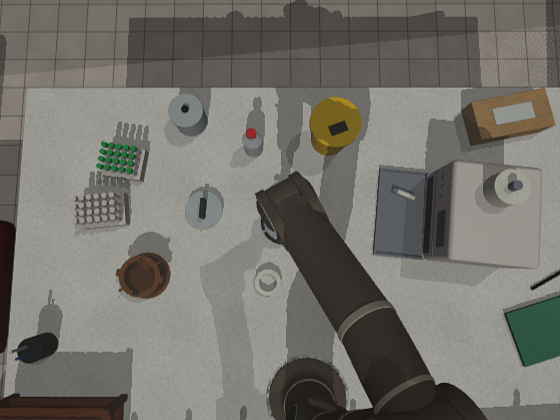

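```bash
python3 - <<'E'
from h import *
crop('pics/w3.png','pics/w3c.png',205,120,175,150,4)
E
```

```text
(no output)
```

View pics/w3c.png

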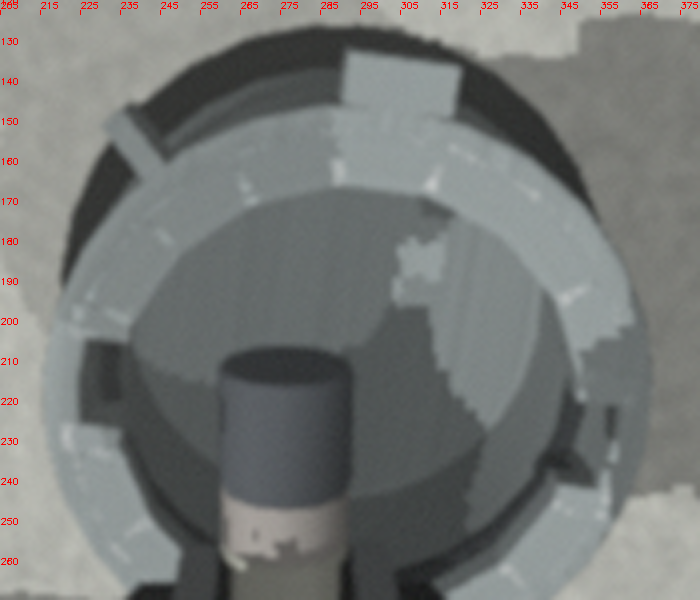

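Slot outer ends are at (225,215.5) and (358.5,231), the rim's outer edge at columns 215.5 and 367.5, and its top at row 146.

```bash
python3 - <<'E'
from h import *
o=get_obs(); p=lambda u,v,z=.08:ray_plane('wrist',u,v,z,o)
a,b=p(225,215.5),p(358.5,231)
print(a,b,np.linalg.norm(a-b),(a+b)/2,np.degrees(np.arctan2(*(b-a)[[1,0]])))
print(p(215.5,212),p(367.5,212),p(290,146))
c=(a+b)/2; c=np.array([.517,.0744,.08])
print([np.round(proj('wrist',c+.06*np.array([np.cos(t),np.sin(t),0]),o)) for t in np.arange(0,6.28,.785)])
E
```

```text
[0.46817535 0.08057699 0.08      ] [0.56979286 0.05478019 0.08      ] 0.1048408000709335 [0.5189841  0.06767859 0.08      ] -14.244303921248322
[0.46144457 0.08429864 0.08      ] [0.57724675 0.06971256 0.08      ] [0.52372094 0.12669637 0.08      ]
[array([367., 206.]), array([341., 154.]), array([279., 136.]), array([225., 168.]), array([212., 224.]), array([243., 270.]), array([297., 283.]), array([347., 259.])]
```

Top and wrist differ by about 6 mm in world y, for the canister as for the tubes. The scene camera can settle it, so I draw both hypotheses.

```bash
python3 - <<'E'
from h import *
def draw(src,name,hyps,x0,y0,w,h,s,dst,o=None):
    im=cv2.imread(src)[y0:y0+h,x0:x0+w]; im=cv2.resize(im,None,fx=s,fy=s,interpolation=cv2.INTER_CUBIC)
    for c,col in hyps:
        for r in (.06,.0445):
            pts=np.array([proj(name,[c[0]+r*np.cos(t),c[1]+r*np.sin(t),.08],o) for t in np.linspace(0,6.283,90)])
            cv2.polylines(im,[np.int32((pts-[x0,y0]+.5)*s)],True,col,1)
    cv2.imwrite(dst,im); return im
H=[((.5172,.0744),(0,0,255)),((.519,.0677),(0,255,0))]
a=draw('pics/scene0.png','scene',H,240,165,70,70,5,'pics/d1.png')
b=draw('pics/top0.png','top',H,250,190,70,70,5,'pics/d2.png')
cv2.imwrite('pics/d.png',np.hstack([a,b]))
E
```

```text
(no output)
```

View pics/d.png

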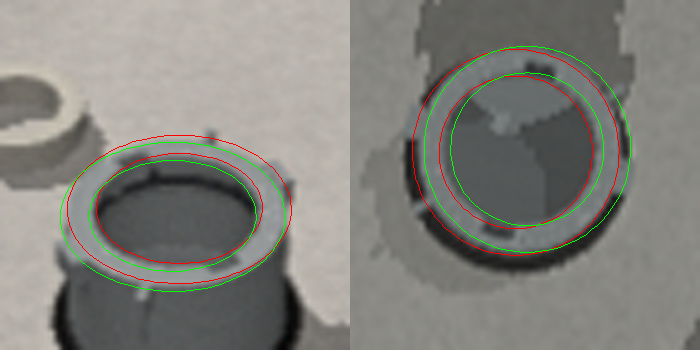

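The scene camera puts it between the two, about (0.5175,0.071). That is good enough for the tubes, and I'll measure again for the lid. Lowering with the tube 8 mm to one side of centre.

```bash

python3 -m jog '[{"dx":-0.0015,"dy":0.003,"dz":0,"yaw":0},{"dx":0,"dy":0,"dz":0.03,"yaw":0},{"dx":0,"dy":0,"dz":0.02,"yaw":0},{"dx":0,"dy":0,"dz":0.02,"yaw":0},{"dx":0,"dy":0,"dz":0.015,"yaw":0},{"dx":0,"dy":0,"dz":0,"yaw":0}]' 0.0
python3 -c "
from h import *
go(.5095,.072,.022,82.5)"
```

```text
time_s: 6.55
tcp_pos: [0.509, 0.07, 0.0705]
ee_rot: [-3.138, 0.001, 1.444]
wrist_force: [-0.4, -1.3, 0.7]
opening: 0.158
tcp [0.509  0.07   0.0705] yaw 82.76 rot [-3.138e+00  1.000e-03  1.444e+00] F [-0.4 -1.3  0.7] M [-0.02  0.04 -0.03] open 0.158 t 6.55 j7 -0.72
shift now-axes mm [ 2.1  0.5 48.5] | toolyaw 0.26 | if turned first mm [ 2.   0.3 48.5]
```

```bash

python3 -m jog '[{"dx":0.001,"dy":0,"dz":0.02,"yaw":0},{"dx":0.001,"dy":0,"dz":0.02,"yaw":0},{"dx":0,"dy":0,"dz":0.008,"yaw":0},{"dx":0,"dy":0,"dz":0,"yaw":0}]' 0.0
python3 -c "
from h import *
go(.5095,.072,.022,82.5)"
```

```text
time_s: 6.95
tcp_pos: [0.5159, 0.0734, 0.0261]
ee_rot: [3.133, -0.003, 1.445]
wrist_force: [10.4, -1.3, 1.7]
opening: 0.15
tcp [0.5159 0.0734 0.0261] yaw 82.78 rot [ 3.133e+00 -3.000e-03  1.445e+00] F [10.4 -1.3  1.7] M [-0.22 -1.69  0.1 ] open 0.15 t 6.95 j7 -0.78
shift now-axes mm [-2.2 -6.2  4.1] | toolyaw 0.28 | if turned first mm [-2.2 -6.1  4.1]
```

A finger link touches the rim on the -x side at this depth (10 N). I rise a little, centre, and release there.

```bash

python3 -m jog '[{"dx":0,"dy":0.003,"dz":-0.004,"yaw":0},{"dx":-0.002,"dy":0.003,"dz":-0.004,"yaw":0},{"dx":0,"dy":0.001,"dz":0,"yaw":0},{"dx":0,"dy":0,"dz":0,"yaw":0}]' 0.0
python3 -c "
from h import *
go(.5165,.072,.032,82.5)"
```

```text
time_s: 7.35
tcp_pos: [0.517, 0.07, 0.0325]
ee_rot: [3.141, 0.0, 1.445]
wrist_force: [-0.1, -1.2, -0.3]
opening: 0.153
tcp [0.517  0.07   0.0325] yaw 82.8 rot [3.141 0.    1.445] F [-0.1 -1.2 -0.3] M [-0.03  0.01  0.02] open 0.153 t 7.35 j7 -0.76
shift now-axes mm [ 1.9 -0.8  0.5] | toolyaw 0.3 | if turned first mm [ 1.9 -0.8  0.5]
```

```bash

python3 -m jog '[{"dx":0,"dy":0,"dz":0,"yaw":0},{"dx":0,"dy":0,"dz":0,"yaw":0},{"dx":0,"dy":0,"dz":0,"yaw":0}]' 0.024
python3 -m jog '[{"dx":0,"dy":0,"dz":-0.02,"yaw":0},{"dx":0,"dy":0,"dz":-0.03,"yaw":0},{"dx":0,"dy":0,"dz":-0.04,"yaw":0},{"dx":0,"dy":0,"dz":-0.03,"yaw":0},{"dx":-0.03,"dy":0,"dz":-0.01,"yaw":0},{"dx":-0.03,"dy":0,"dz":0,"yaw":0},{"dx":0,"dy":0,"dz":0,"yaw":0}]' 0.024
python3 -c "
from h import *
go(.606,-.30,.16,70)
cv2.imwrite('pics/w4.png',grab_frame('wrist')[:,:,::-1])
"
```

```text
time_s: 7.65
tcp_pos: [0.5177, 0.0708, 0.0326]
ee_rot: [3.14, -0.001, 1.446]
wrist_force: [3.4, 1.9, 1.2]
opening: 0.279
time_s: 8.35
tcp_pos: [0.5083, 0.0062, 0.1619]
ee_rot: [-3.14, 0.003, 1.44]
wrist_force: [-0.5, -0.1, 0.1]
opening: 0.282
tcp [0.5083 0.0062 0.1619] yaw 82.53 rot [-3.14e+00  3.00e-03  1.44e+00] F [-0.5 -0.1  0.1] M [0.03 0.04 0.01] open 0.282 t 8.35 j7 -0.5
shift now-axes mm [-290.9  136.7    2.6] | toolyaw 12.53 | if turned first mm [-254.3  196.5    1.9]
```

View pics/w4.png

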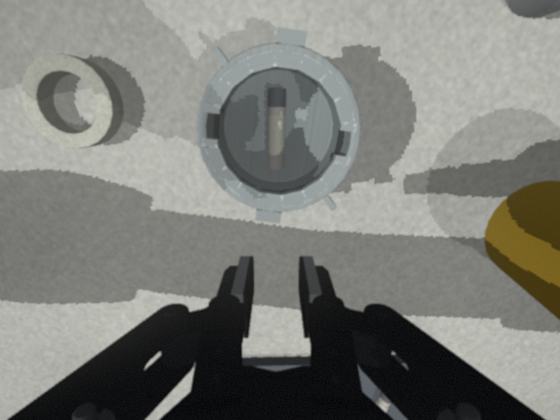

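Tube 1 lies flat in the canister (276,125 in the view). On to the far tube.

```bash

python3 -m jog '[{"dx":0,"dy":0,"dz":-0.02,"yaw":6.25},{"dx":-0.02,"dy":0,"dz":0,"yaw":6.25},{"dx":-0.035,"dy":0.023,"dz":0,"yaw":0},{"dx":-0.035,"dy":0.028,"dz":0,"yaw":0},{"dx":-0.035,"dy":0.029,"dz":0,"yaw":0},{"dx":-0.035,"dy":0.03,"dz":0,"yaw":0},{"dx":-0.035,"dy":0.03,"dz":0,"yaw":0},{"dx":-0.035,"dy":0.03,"dz":0,"yaw":0},{"dx":-0.025,"dy":0.026,"dz":0.02,"yaw":0},{"dx":0,"dy":0,"dz":0,"yaw":0},{"dx":0,"dy":0,"dz":0,"yaw":0}]' 0.045
python3 -c "
from h import *
go(.606,-.30,.008,70)
cv2.imwrite('pics/w5.png',grab_frame('wrist')[:,:,::-1])
crop('pics/w5.png','pics/w5c.png',180,100,200,150,4)
"
```

```text
time_s: 9.5
tcp_pos: [0.61, -0.2948, 0.1602]
ee_rot: [-3.138, -0.002, 1.228]
wrist_force: [0.5, 1.4, 0.3]
opening: 0.527
tcp [ 0.61   -0.2948  0.1602] yaw 70.33 rot [-3.138e+00 -2.000e-03  1.228e+00] F [0.5 1.4 0.3] M [ 0.03 -0.   -0.02] open 0.527 t 9.5 j7 -0.19
shift now-axes mm [ -6.5  -1.4 152.2] | toolyaw 0.33 | if turned first mm [ -6.3  -1.9 152.2]
```

View pics/w5c.png

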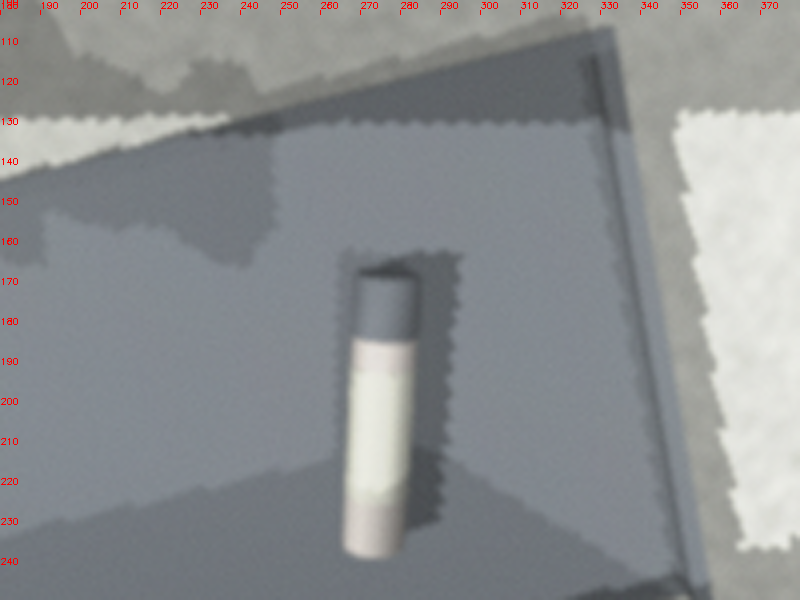

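```bash
python3 - <<'E'
from h import *
o=get_obs(); p=lambda u,v,z=.013:ray_plane('wrist',u,v,z,o)
a,b=p(277,168),p(273,238)
print(a,b,np.linalg.norm(a-b),(a+b)/2,np.degrees(np.arctan2(*(a-b)[[1,0]])))
m=(a+b)/2; go(m[0],m[1]+.002,.008,68)
E
```

```text
[ 0.62055652 -0.26764505  0.013     ] [ 0.59193727 -0.33601708  0.013     ] 0.074120148325841 [ 0.60624689 -0.30183106  0.013     ] 67.28672626438573
tcp [ 0.6104 -0.2937  0.1613] yaw 70.43 rot [-3.139e+00 -2.000e-03  1.229e+00] F [-0.3  1.   0.2] M [ 0.07 -0.05  0.08] open 0.527 t 9.55 j7 -0.19
shift now-axes mm [ -7.4  -1.5 153.3] | toolyaw 2.43 | if turned first mm [ -7.2  -1.6 153.3]
```

```bash

python3 -m jog '[{"dx":-0.007,"dy":-0.0015,"dz":0.03,"yaw":2.5},{"dx":0,"dy":0,"dz":0.045,"yaw":0},{"dx":0,"dy":0,"dz":0.04,"yaw":0},{"dx":0,"dy":0,"dz":0.02,"yaw":0},{"dx":0,"dy":0,"dz":0.0,"yaw":0},{"dx":0,"dy":0,"dz":0,"yaw":0}]' 0.045
python3 -c "
from h import *
go(.606,-.30,.008,68)"
```

```text
time_s: 10.15
tcp_pos: [0.6075, -0.3004, 0.0286]
ee_rot: [3.141, -0.001, 1.186]
wrist_force: [0.3, 0.3, 0.4]
opening: 0.528
tcp [ 0.6075 -0.3004  0.0286] yaw 67.95 rot [ 3.141e+00 -1.000e-03  1.186e+00] F [0.3 0.3 0.4] M [-0.03 -0.01 -0.01] open 0.528 t 10.15 j7 -0.28
shift now-axes mm [-0.2 -1.6 20.6] | toolyaw -0.05 | if turned first mm [-0.2 -1.6 20.6]
```

```bash

python3 -m jog '[{"dx":0,"dy":-0.001,"dz":0.012,"yaw":0},{"dx":0,"dy":0,"dz":0.008,"yaw":0},{"dx":0,"dy":0,"dz":0,"yaw":0}]' 0.045
python3 -m jog '[{"dx":0,"dy":0,"dz":0,"yaw":0},{"dx":0,"dy":0,"dz":0,"yaw":0},{"dx":0,"dy":0,"dz":0,"yaw":0},{"dx":0,"dy":0,"dz":0,"yaw":0},{"dx":0,"dy":0,"dz":0,"yaw":0}]' 0.0
python3 -m jog '[{"dx":0,"dy":0,"dz":-0.01,"yaw":0},{"dx":0,"dy":0,"dz":-0.03,"yaw":0},{"dx":0.01,"dy":0,"dz":-0.04,"yaw":0},{"dx":0.02,"dy":0,"dz":-0.04,"yaw":0},{"dx":0.03,"dy":-0.01,"dz":-0.03,"yaw":0}]' 0.0
python3 -c "
from h import *
go(.5175,.071,.16,82.8)"
```

```text
time_s: 10.45
tcp_pos: [0.605, -0.3014, 0.0066]
ee_rot: [-3.141, 0.0, 1.184]
wrist_force: [-0.0, 0.8, -0.8]
opening: 0.524
time_s: 10.95
tcp_pos: [0.6061, -0.3018, 0.0079]
ee_rot: [3.141, 0.0, 1.184]
wrist_force: [-0.9, 0.4, 3.9]
opening: 0.157
time_s: 11.45
tcp_pos: [0.6197, -0.2441, 0.1603]
ee_rot: [3.139, 0.001, 1.18]
wrist_force: [1.6, 0.7, -0.5]
opening: 0.157
tcp [ 0.6197 -0.2441  0.1603] yaw 67.64 rot [3.139e+00 1.000e-03 1.180e+00] F [ 1.6  0.7 -0.5] M [ 0.03 -0.01 -0.03] open 0.157 t 11.45 j7 -0.32
shift now-axes mm [ 252.5 -214.4   -0.5] | toolyaw -15.16 | if turned first mm [ 299.8 -140.9    0.3]
```

```bash

python3 -m jog '[{"dx":0,"dy":0,"dz":0,"yaw":-7.6},{"dx":0,"dy":0,"dz":0,"yaw":-7.6},{"dx":0.035,"dy":-0.017,"dz":0,"yaw":0},{"dx":0.037,"dy":-0.017,"dz":0,"yaw":0},{"dx":0.037,"dy":-0.017,"dz":0,"yaw":0},{"dx":0.037,"dy":-0.018,"dz":0,"yaw":0},{"dx":0.037,"dy":-0.018,"dz":0,"yaw":0},{"dx":0.037,"dy":-0.018,"dz":0,"yaw":0},{"dx":0.037,"dy":-0.018,"dz":0,"yaw":0},{"dx":0.02,"dy":-0.008,"dz":0,"yaw":0},{"dx":0,"dy":0,"dz":0,"yaw":0},{"dx":0,"dy":0,"dz":0,"yaw":0}]' 0.0
python3 -c "
from h import *
go(.5175,.071,.16,82.8)
cv2.imwrite('pics/w6.png',grab_frame('wrist')[:,:,::-1])
"
```

```text
time_s: 12.65
tcp_pos: [0.5226, 0.0486, 0.1577]
ee_rot: [3.141, 0.001, 1.45]
wrist_force: [0.0, -0.2, -0.4]
opening: 0.157
tcp [0.5226 0.0486 0.1577] yaw 83.1 rot [3.141e+00 1.000e-03 1.450e+00] F [ 0.  -0.2 -0.4] M [-0.05 -0.06 -0.1 ] open 0.157 t 12.65 j7 -0.57
shift now-axes mm [21.6 -7.8 -2.3] | toolyaw 0.3 | if turned first mm [21.6 -7.9 -2.3]
```

View pics/w6.png

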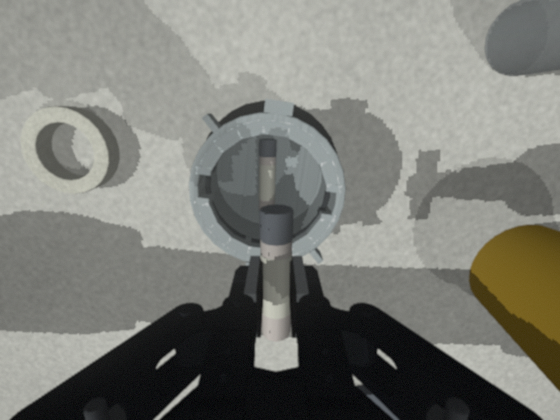

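Tube 2 is held and tube 1 lies centrally in the canister (267,172). I place the second about 6 mm to the +x side.

```bash

python3 -m jog '[{"dx":0.0215,"dy":-0.002,"dz":0,"yaw":0},{"dx":0,"dy":0,"dz":0.03,"yaw":0},{"dx":0,"dy":0,"dz":0.03,"yaw":0},{"dx":0,"dy":0,"dz":0.02,"yaw":0},{"dx":0,"dy":0,"dz":0.0,"yaw":0},{"dx":0,"dy":0,"dz":0,"yaw":0}]' 0.0
python3 -c "
from h import *
go(.5235,.071,.036,82.8)"
```

```text
time_s: 13.3
tcp_pos: [0.5235, 0.0693, 0.0775]
ee_rot: [-3.141, 0.0, 1.448]
wrist_force: [-0.3, -0.3, 0.1]
opening: 0.158
tcp [0.5235 0.0693 0.0775] yaw 82.95 rot [-3.141  0.     1.448] F [-0.3 -0.3  0.1] M [0.02 0.02 0.02] open 0.158 t 13.3 j7 -0.7
shift now-axes mm [ 1.7 -0.2 41.5] | toolyaw 0.15 | if turned first mm [ 1.7 -0.3 41.5]
```

```bash

python3 -m jog '[{"dx":0.001,"dy":0,"dz":0.015,"yaw":0},{"dx":0,"dy":0,"dz":0.015,"yaw":0},{"dx":0,"dy":0,"dz":0.01,"yaw":0},{"dx":0,"dy":0,"dz":0.0,"yaw":0}]' 0.0
python3 -c "
from h import *
go(.5235,.071,.036,82.8)"
```

```text
time_s: 13.7
tcp_pos: [0.5222, 0.0709, 0.0356]
ee_rot: [-3.139, 0.001, 1.449]
wrist_force: [-0.5, -0.0, 0.5]
opening: 0.158
tcp [0.5222 0.0709 0.0356] yaw 83.05 rot [-3.139e+00  1.000e-03  1.449e+00] F [-0.5 -0.   0.5] M [0.03 0.01 0.  ] open 0.158 t 13.7 j7 -0.75
shift now-axes mm [ 0.2  1.3 -0.4] | toolyaw 0.25 | if turned first mm [ 0.3  1.3 -0.4]
```

```bash

python3 -m jog '[{"dx":0,"dy":0,"dz":0,"yaw":0},{"dx":0,"dy":0,"dz":0,"yaw":0},{"dx":0,"dy":0,"dz":0,"yaw":0}]' 0.024
python3 -m jog '[{"dx":0,"dy":0,"dz":-0.02,"yaw":0},{"dx":0,"dy":0,"dz":-0.03,"yaw":0},{"dx":0,"dy":0,"dz":-0.04,"yaw":0},{"dx":0,"dy":0,"dz":-0.03,"yaw":0},{"dx":-0.03,"dy":0,"dz":-0.01,"yaw":0},{"dx":-0.03,"dy":0,"dz":0,"yaw":0},{"dx":0,"dy":0,"dz":0,"yaw":0},{"dx":0,"dy":0,"dz":0,"yaw":0}]' 0.024
python3 -c "
from h import *
go(.556,.313,.16,90)
cv2.imwrite('pics/w7.png',grab_frame('wrist')[:,:,::-1])
cv2.imwrite('pics/s7.png',grab_frame('scene')[:,:,::-1])
crop('pics/w7.png','pics/w7c.png',180,20,200,150,4)
"
```

```text
time_s: 14.0
tcp_pos: [0.5238, 0.0713, 0.0378]
ee_rot: [3.141, -0.0, 1.449]
wrist_force: [-0.5, 0.0, 0.7]
opening: 0.278
time_s: 14.8
tcp_pos: [0.5161, 0.011, 0.1677]
ee_rot: [3.141, 0.0, 1.447]
wrist_force: [-0.6, 0.2, -0.2]
opening: 0.278
tcp [0.5161 0.011  0.1677] yaw 82.93 rot [3.141 0.    1.447] F [-0.6  0.2 -0.2] M [ 0.02 -0.   -0.01] open 0.278 t 14.8 j7 -0.49
shift now-axes mm [304.6   2.4   7.6] | toolyaw -7.07 | if turned first mm [302.   39.9   7.7]
```

View pics/w7c.png

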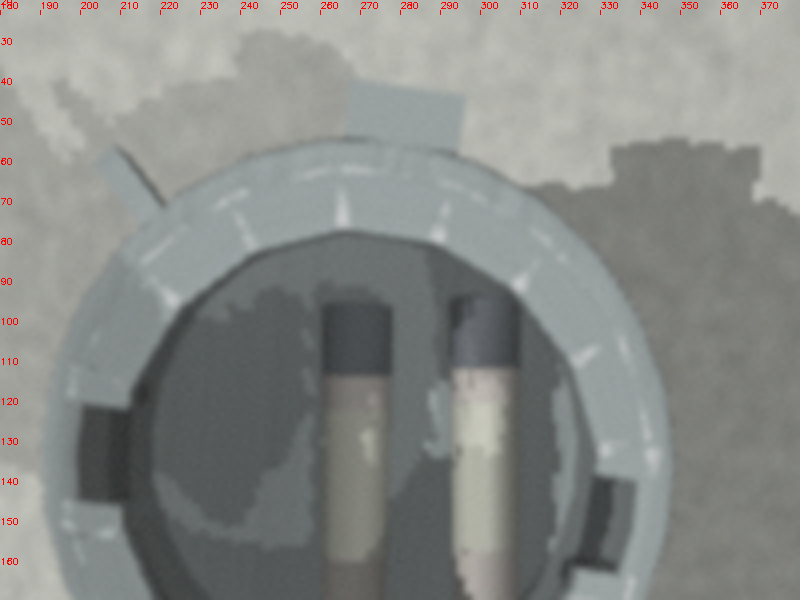

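Both tubes lie flat inside, at (268,140) and (298,130). Now the lid: turn to about 172° (tool x along the bar, with joint 7 headroom for the turn) and move above it.

```bash

python3 -m jog '[{"dx":0,"dy":0,"dz":0,"yaw":-8.2},{"dx":0,"dy":0,"dz":-0.01,"yaw":-8.2},{"dx":0,"dy":0,"dz":-0.01,"yaw":-8.2},{"dx":0,"dy":0,"dz":-0.01,"yaw":-8.2},{"dx":0,"dy":0,"dz":-0.01,"yaw":-8.2},{"dx":0,"dy":0,"dz":-0.01,"yaw":-8.2},{"dx":0,"dy":0,"dz":0,"yaw":-8.2},{"dx":0,"dy":0.005,"dz":0,"yaw":-8.2},{"dx":0,"dy":0.01,"dz":0,"yaw":-8.2},{"dx":0,"dy":0.02,"dz":0,"yaw":-8.2},{"dx":0,"dy":0.03,"dz":0,"yaw":-7.5}]' 0.045
python3 -c "
from h import *
go(.556,.313,.20,172.7)"
```

```text
time_s: 16.0
tcp_pos: [0.5405, 0.0715, 0.2171]
ee_rot: [-3.141, -0.0, 3.016]
wrist_force: [1.0, -0.2, -0.2]
opening: 0.528
tcp [0.5405 0.0715 0.2171] yaw 172.78 rot [-3.141 -0.     3.016] F [ 1.  -0.2 -0.2] M [ 0.   -0.    0.03] open 0.528 t 16.0 j7 0.84
shift now-axes mm [ 15.  241.5  17. ] | toolyaw 0.08 | if turned first mm [ 15.3 241.5  17.1]
```

```bash

python3 -m jog '[{"dx":0.003,"dy":0.035,"dz":0,"yaw":0},{"dx":0.003,"dy":0.04,"dz":0,"yaw":0},{"dx":0.003,"dy":0.04,"dz":0,"yaw":0},{"dx":0.003,"dy":0.04,"dz":0,"yaw":0},{"dx":0.003,"dy":0.04,"dz":0.01,"yaw":0},{"dx":0,"dy":0.03,"dz":0.01,"yaw":0},{"dx":0,"dy":0.01,"dz":0.01,"yaw":0},{"dx":0,"dy":0,"dz":0,"yaw":0},{"dx":0,"dy":0,"dz":0,"yaw":0}]' 0.045
python3 -c "
from h import *
go(.556,.313,.20,172.7)
cv2.imwrite('pics/w8.png',grab_frame('wrist')[:,:,::-1])
crop('pics/w8.png','pics/w8c.png',170,110,200,150,4)
"
```

```text
time_s: 16.9
tcp_pos: [0.5555, 0.3058, 0.1869]
ee_rot: [-3.141, -0.001, 3.012]
wrist_force: [0.8, -1.0, 1.2]
opening: 0.53
tcp [0.5555 0.3058 0.1869] yaw 172.55 rot [-3.141e+00 -1.000e-03  3.012e+00] F [ 0.8 -1.   1.2] M [-0.   -0.01 -0.04] open 0.53 t 16.9 j7 0.44
shift now-axes mm [  0.5   7.2 -13.1] | toolyaw -0.15 | if turned first mm [  0.5   7.2 -13.1]
```

View pics/w8.png

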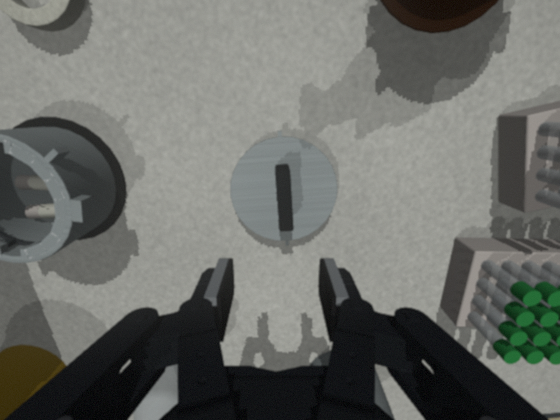

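View pics/w8c.png

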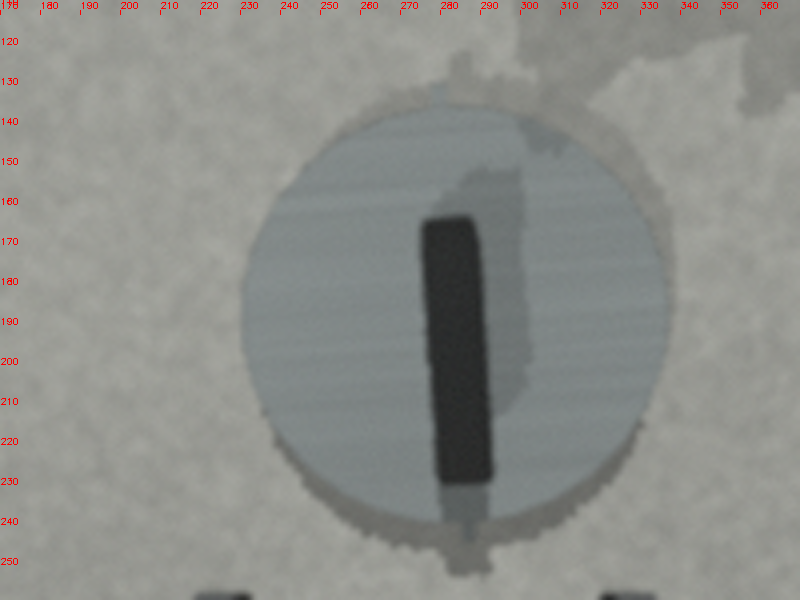

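The bar's top face runs from (282,164.5) to (286,230.8). The cover spans columns 230.5 to 337.5 and rows 136 to 241.

```bash
python3 - <<'E'
from h import *
o=get_obs(); p=lambda u,v,z:ray_plane('wrist',u,v,z,o)
a,b=p(282,164.5,.06),p(286,230.8,.06)
print(a,b,np.linalg.norm(a-b),(a+b)/2,np.degrees(np.arctan2(*(a-b)[[1,0]])))
print((p(230.5,189,.022)+p(337.5,189,.022))/2,(p(284,136,.022)+p(284,241,.022))/2,p(284,136,.022)-p(284,241,.022))
# top view edges of the lid bar corners and scene
for c in ([.5556,.3125],):
    for z,r in((.022,.057),):
        print('top', proj('top',[c[0],c[1],.06]),proj('scene',[c[0],c[1],.06]))
m=(a+b)/2; go(m[0],m[1],.07,174)
E
```

```text
[0.52116968 0.31438169 0.06      ] [0.58547217 0.31025699 0.06      ] 0.06443464701286662 [0.55332092 0.31231934 0.06      ] 176.329777403444
[0.55370785 0.31313979 0.022     ] [0.55641824 0.31281719 0.022     ] [-0.11327525  0.01388852  0.        ]
top [202.1925716  207.55048867] [342.73199406 179.10086864]
tcp [0.556  0.3052 0.1874] yaw 172.47 rot [-3.141  0.     3.01 ] F [ 0.4 -1.5  0.4] M [-0.02  0.04 -0.06] open 0.528 t 16.95 j7 0.44
shift now-axes mm [  3.6   6.8 117.4] | toolyaw -1.53 | if turned first mm [  3.4   6.8 117.4]
```

```bash
python3 - <<'E'
from h import *
crop('pics/w8.png','pics/w8l.png',0,110,140,160,4)
crop('pics/w4.png','pics/w4c.png',185,20,190,210,4)
p=lambda u,v,z:ray_plane('scene',u,v,z)
print(p(337.5,174.5,.06),p(352,183,.06))
E
```

```text
[0.53072845 0.31836898 0.06      ] [0.58615271 0.31754812 0.06      ]
```

View pics/w8l.png

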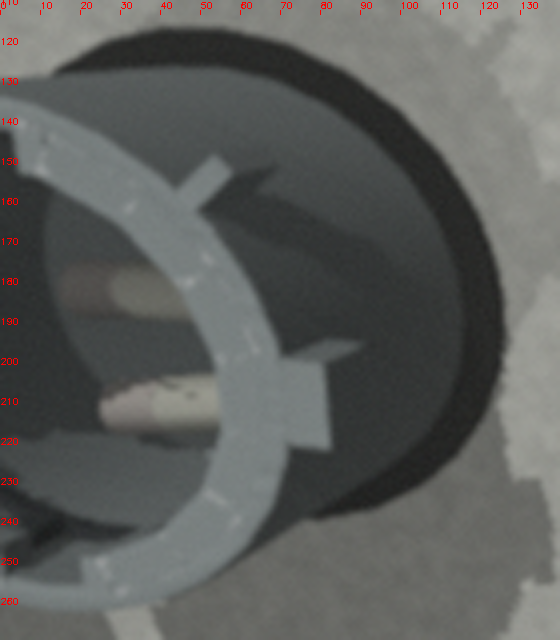

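View pics/w4c.png

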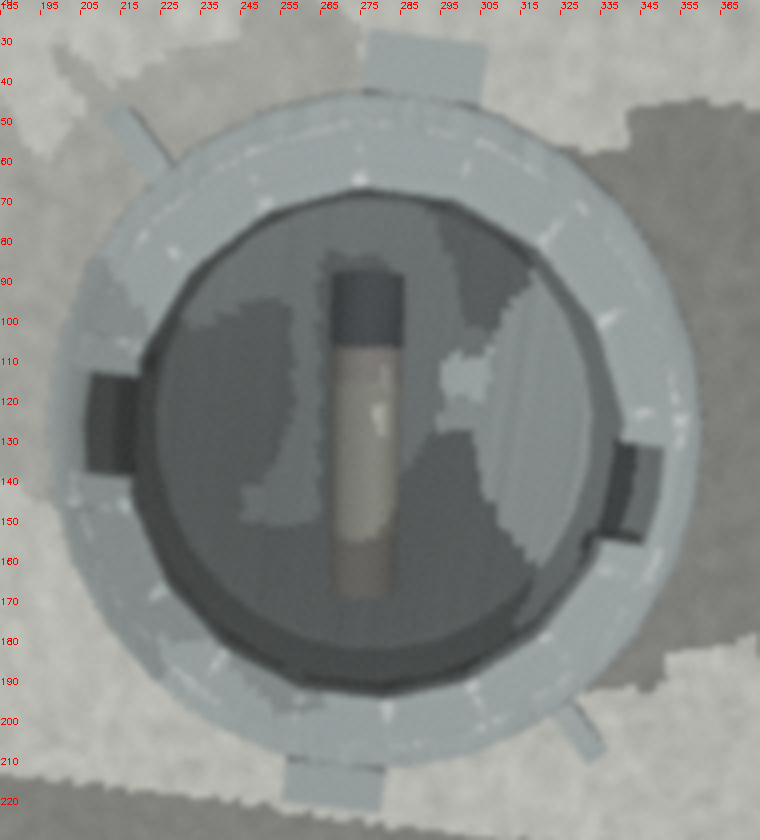

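Features read:
- **w4:** slot ends (206.5,125.5) and (349.5,144), rib tips (213.5,48) and (333.5,207.5), pad edges (292,29.2) and (268,221.5).
- **w8:** rib tip (56.5,151.5), pad edge (81.5,211.5).

A joint least-squares fit gives the canister pose plus a camera bias.

```bash
cat > fit.py <<'E'
from h import *
from scipy.optimize import least_squares
W3=dict(tcp_pos=np.array([.5066,.0736,.1565]),ee_rot=[-3.14,0,1.448])
W4=dict(tcp_pos=np.array([.5083,.0062,.1619]),ee_rot=[-3.14,.003,1.440])
W8=dict(tcp_pos=np.array([.5558,.3055,.1871]),ee_rot=[-3.141,0,3.011])
# kind: s0 slot(+x) s1; r: rib; p: pad ; angle rel canister +x (deg), radius or 'p'
obs=[(W4,206.5,125.5,180,.052),(W4,349.5,144,0,.052),(W4,213.5,48,135,.072),(W4,333.5,207.5,-45,.072),(W4,292,29.2,90,'p'),(W4,268,221.5,-90,'p'),
(W8,56.5,151.5,135,.072),(W8,81.5,211.5,90,'p'),(W3,225,215.5,180,.052),(W3,358.5,231,0,.052),(W3,306,135,90,'p'),(W3,233.5,149,135,.072)]
tops=[(287,203.5,0,.048),(278.3,236.5,180,.048)]
def res(q,per=False):
    x,y,th,pr,bx,by=q; r=[]
    for o,u,v,a,rad in obs:
        rad=pr if rad=='p' else rad; t=th+np.radians(a)
        oo=dict(o); R=Ro.from_euler('xyz',o['ee_rot']).as_matrix(); oo['tcp_pos']=o['tcp_pos']+R@[bx,by,0]
        r+=list(proj('wrist',[x+rad*np.cos(t),y+rad*np.sin(t),.08],oo)-[u,v])
    for u,v,a,rad in tops:
        t=th+np.radians(a)
        r+=list(2*(proj('top',[x+rad*np.cos(t),y+rad*np.sin(t),.08])-[u,v]))
    r+=[bx*250,by*250]
    return np.array(r)
if __name__=='__main__':
    s=least_squares(res,[.518,.071,-.25,.07,0,0],loss='soft_l1')
    print(np.round(s.x,4),np.degrees(s.x[2])); print(np.round(res(s.x),1))
E
python3 fit.py
```

```text
[ 5.184e-01  7.130e-02 -2.539e-01  6.740e-02  8.000e-04  3.000e-04] -14.546807552955325
[ 0.4 -0.1  0.  -0.3 -1.1 -1.6  1.5  1.7 -0.1 -0.1  0.1 -0.4  0.2 -0.3
  0.6  0.4  0.3 -0.1 -0.9  0.9  0.2  0.4 -1.1  0.2  1.6  0.3  2.5 -2.
  0.2  0.1]
```

The fit agrees to within about 1 px on the wrist views, and the top view is about 2 mm off. Canister centre (0.5184,0.0713), slot axis -14.5°. For the lid, allowing for the visible end face, centre is about (0.5553,0.3130) and the bar is at about 175°. Descending on the bar.

```bash

python3 -m jog '[{"dx":0.0014,"dy":0.0077,"dz":0.02,"yaw":-2.5},{"dx":0,"dy":0,"dz":0.04,"yaw":0},{"dx":0,"dy":0,"dz":0.04,"yaw":0},{"dx":0,"dy":0,"dz":0.02,"yaw":0},{"dx":0,"dy":0,"dz":0.01,"yaw":0},{"dx":0,"dy":0,"dz":0,"yaw":0},{"dx":0,"dy":0,"dz":0,"yaw":0}]' 0.045
python3 -c "
from h import *
go(.5553,.313,.027,175)
cv2.imwrite('pics/w9.png',grab_frame('wrist')[:,:,::-1])"
```

```text
time_s: 17.65
tcp_pos: [0.556, 0.3144, 0.0583]
ee_rot: [3.141, 0.001, 3.055]
wrist_force: [0.5, 0.6, 0.3]
opening: 0.527
tcp [0.556  0.3144 0.0583] yaw 175.02 rot [3.141e+00 1.000e-03 3.055e+00] F [0.5 0.6 0.3] M [-0.07  0.    0.01] open 0.527 t 17.65 j7 0.37
shift now-axes mm [ 0.6 -1.5 31.3] | toolyaw 0.02 | if turned first mm [ 0.5 -1.4 31.3]
```

View pics/w9.png

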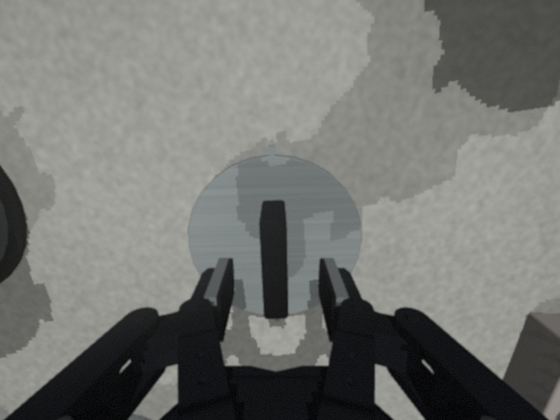

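The bar stands at columns 262–288, centred between the pads (232 and 320). Going down and closing.

```bash

python3 -m jog '[{"dx":0,"dy":-0.001,"dz":0.015,"yaw":0},{"dx":0,"dy":0,"dz":0.01,"yaw":0},{"dx":0,"dy":0,"dz":0.006,"yaw":0},{"dx":0,"dy":0,"dz":0,"yaw":0}]' 0.045
python3 -m jog '[{"dx":0,"dy":0,"dz":0,"yaw":0},{"dx":0,"dy":0,"dz":0,"yaw":0},{"dx":0,"dy":0,"dz":0,"yaw":0},{"dx":0,"dy":0,"dz":0,"yaw":0},{"dx":0,"dy":0,"dz":0,"yaw":0},{"dx":0,"dy":0,"dz":0,"yaw":0}]' 0.0
python3 -c "
from h import *
go(.5553,.313,.027,175)"
```

```text
time_s: 18.1
tcp_pos: [0.5546, 0.3126, 0.0249]
ee_rot: [-3.14, -0.002, 3.055]
wrist_force: [0.6, -0.2, 0.6]
opening: 0.528
time_s: 18.7
tcp_pos: [0.5555, 0.3135, 0.0268]
ee_rot: [3.141, 0.001, 3.055]
wrist_force: [0.3, 0.5, 3.0]
opening: 0.158
tcp [0.5555 0.3135 0.0268] yaw 175.04 rot [3.141e+00 1.000e-03 3.055e+00] F [0.3 0.5 3. ] M [0.11 0.07 0.04] open 0.158 t 18.7 j7 0.35
shift now-axes mm [ 0.1 -0.6 -0.2] | toolyaw 0.04 | if turned first mm [ 0.1 -0.6 -0.2]
```

```bash

python3 -m jog '[{"dx":0,"dy":0,"dz":-0.01,"yaw":0},{"dx":0,"dy":0,"dz":-0.02,"yaw":0},{"dx":0,"dy":0,"dz":-0.03,"yaw":0},{"dx":0,"dy":0,"dz":-0.03,"yaw":0},{"dx":0,"dy":0,"dz":-0.03,"yaw":0},{"dx":0,"dy":0,"dz":-0.01,"yaw":0},{"dx":0,"dy":0,"dz":0,"yaw":4.75},{"dx":0,"dy":0,"dz":0,"yaw":4.75},{"dx":0,"dy":0,"dz":0,"yaw":0},{"dx":0,"dy":0,"dz":0,"yaw":0}]' 0.0
python3 -c "
from h import *
go(.5184,.0713,.15,165.5)
cv2.imwrite('pics/w10.png',grab_frame('wrist')[:,:,::-1])"
```

```text
time_s: 19.7
tcp_pos: [0.555, 0.3129, 0.1561]
ee_rot: [-3.141, -0.0, 2.892]
wrist_force: [-0.6, 0.7, -1.6]
opening: 0.152
tcp [0.555  0.3129 0.1561] yaw 165.68 rot [-3.141 -0.     2.892] F [-0.6  0.7 -1.6] M [ 0.01 -0.01 -0.01] open 0.152 t 19.7 j7 0.3
shift now-axes mm [ -24.3 -243.2    6.2] | toolyaw 0.18 | if turned first mm [ -25.1 -243.1    6.1]
```

View pics/w10.png

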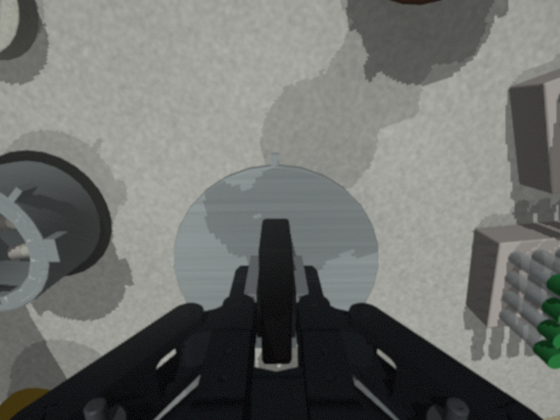

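```bash
python3 - <<'E'
from h import *
crop('pics/w10.png','pics/w10c.png',165,145,225,130,3)
o=get_obs(); R=Ro.from_euler('xyz',o['ee_rot']).as_matrix(); z=o['tcp_pos'][2]-.0048
q=lambda u,v:(R.T@(ray_plane('wrist',u,v,z,o)-o['tcp_pos'])*1000).round(1)
print(q(174.5,252),q(378,252),q(276,165),q(275.5,158))
c=np.zeros(3)
print(proj('wrist',o['tcp_pos']+R@[.057,0,.0048],o))
E
```

```text
[  9.4 -55.5   4.8] [ 9.5 54.3  4.8] [56.5 -0.8  4.8] [59.9 -1.   4.8]
[277.59777317 164.03319001]
```

View pics/w10c.png

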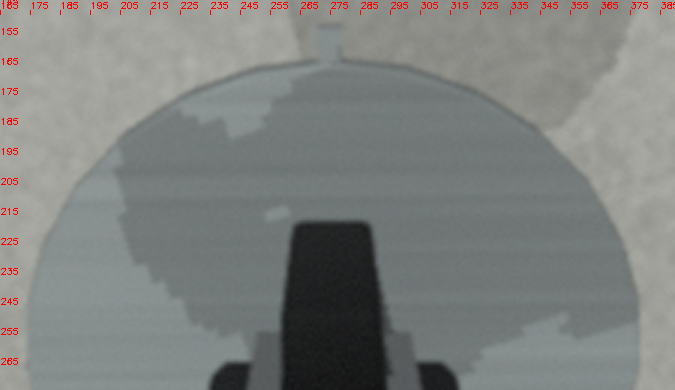

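The lid is held centred on the TCP to within 1 mm, with its pointer along tool x at (275,157). Carrying it over the canister.

```bash

python3 -m jog '[{"dx":-0.003,"dy":-0.025,"dz":0,"yaw":0},{"dx":-0.004,"dy":-0.035,"dz":0,"yaw":0},{"dx":-0.004,"dy":-0.035,"dz":0,"yaw":0},{"dx":-0.004,"dy":-0.035,"dz":0,"yaw":0},{"dx":-0.004,"dy":-0.035,"dz":0,"yaw":0},{"dx":-0.003,"dy":-0.035,"dz":0,"yaw":0},{"dx":-0.002,"dy":-0.028,"dz":0,"yaw":0},{"dx":0,"dy":-0.015,"dz":0,"yaw":0},{"dx":0,"dy":0,"dz":0,"yaw":0},{"dx":0,"dy":0,"dz":0,"yaw":0},{"dx":0,"dy":0,"dz":0,"yaw":0}]' 0.0
python3 -c "
from h import *
go(.5184,.0713,.10,165.5)
cv2.imwrite('pics/w11.png',grab_frame('wrist')[:,:,::-1])"
```

```text
time_s: 20.85
tcp_pos: [0.518, 0.0733, 0.1565]
ee_rot: [3.141, 0.0, 2.891]
wrist_force: [-0.5, 0.0, -2.4]
opening: 0.154
tcp [0.518  0.0733 0.1565] yaw 165.65 rot [3.141 0.    2.891] F [-0.5  0.  -2.4] M [ 0.02  0.03 -0.05] open 0.154 t 20.85 j7 0.66
shift now-axes mm [-0.9 -1.8 56.5] | toolyaw 0.15 | if turned first mm [-0.9 -1.8 56.5]
```

View pics/w11.png

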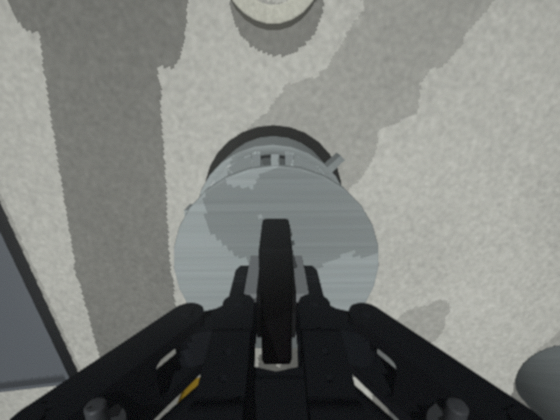

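```bash
python3 - <<'E'
from h import *
crop('pics/w11.png','pics/w11c.png',180,120,180,80,4)
o=get_obs()
for th in (165.5,):
    t=np.radians(th); d=np.array([np.cos(t),np.sin(t),0]); n=np.array([-d[1],d[0],0]); c=np.array([.5184,.0713,.08])
    for r,s in((.0445,0),(.052,0),(.052,.009),(.052,-.009),(.06,0)): print(r,s,proj('wrist',c+r*d+s*n,o).round(1))
    t=np.radians(th-45);print(proj('wrist',c+.072*np.array([np.cos(t),np.sin(t),0]),o))
E
```

```text
0.0445 0 [274.6 165.8]
0.052 0 [274.6 155.5]
0.052 0.009 [262.1 155.4]
0.052 -0.009 [287.1 155.5]
0.06 0 [274.6 144.2]
[345.00720114 157.22342489]
```

View pics/w11c.png

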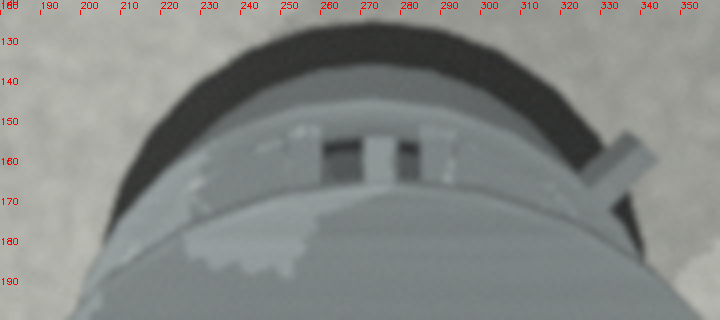

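The slot spans columns 259–284.5 (middle 271.8), in line with the rim centre, so the angle is right. The lid pointer is at 274.5, so about -1.5 mm in tool y is needed, which matches the fit. Correcting and lowering in small steps.

```bash

python3 -m jog '[{"dx":-0.0003,"dy":-0.0015,"dz":0.01,"yaw":0.1},{"dx":0,"dy":0,"dz":0.02,"yaw":0},{"dx":0,"dy":0,"dz":0.01,"yaw":0},{"dx":0,"dy":0,"dz":0,"yaw":0},{"dx":0,"dy":0,"dz":0,"yaw":0}]' 0.0
python3 -c "
from h import *
go(.5179,.0710,.10,165.5)
cv2.imwrite('pics/w12.png',grab_frame('wrist')[:,:,::-1])
crop('pics/w12.png','pics/w12c.png',180,120,180,80,4)
for i in range(4): print(get_obs()['tcp_pos'])"
```

```text
time_s: 21.4
tcp_pos: [0.5177, 0.0709, 0.1162]
ee_rot: [3.141, -0.001, 2.888]
wrist_force: [0.9, 0.3, -1.3]
opening: 0.153
tcp [0.5177 0.0709 0.1162] yaw 165.48 rot [ 3.141e+00 -1.000e-03  2.888e+00] F [ 0.9  0.3 -1.3] M [0.01 0.   0.  ] open 0.153 t 21.4 j7 0.62
shift now-axes mm [-0.2  0.2 16.2] | toolyaw -0.02 | if turned first mm [-0.2  0.2 16.2]
[0.51798278 0.07087037 0.11665889]
[0.51798278 0.07087037 0.11665889]
[0.51798278 0.07087037 0.11665889]
[0.51798278 0.07087037 0.11665889]
```

View pics/w12c.png

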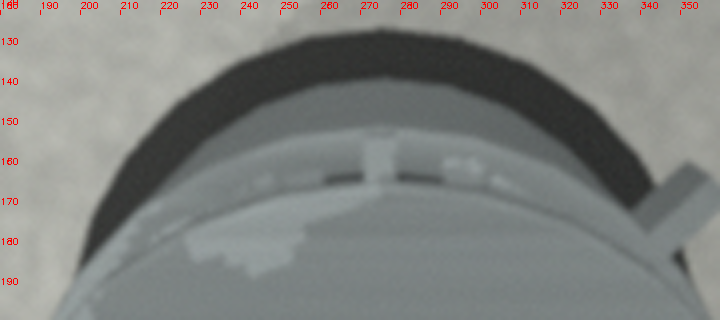

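The pointer (274.7) is now mid-slot (260–290). Inserting.

```bash

python3 -m jog '[{"dx":0,"dy":0,"dz":0.006,"yaw":0},{"dx":0,"dy":0,"dz":0.006,"yaw":0},{"dx":0,"dy":0,"dz":0.003,"yaw":0},{"dx":0,"dy":0,"dz":0,"yaw":0}]' 0.0
python3 -c "
from h import *
go(.518,.0709,.0908,165.5)"
```

```text
time_s: 21.85
tcp_pos: [0.5174, 0.0702, 0.1008]
ee_rot: [-3.141, -0.001, 2.887]
wrist_force: [0.2, 0.1, -1.8]
opening: 0.154
tcp [0.5174 0.0702 0.1008] yaw 165.43 rot [-3.141e+00 -1.000e-03  2.887e+00] F [ 0.2  0.1 -1.8] M [-0.03 -0.05 -0.05] open 0.154 t 21.85 j7 0.6
shift now-axes mm [-0.4  0.8 10. ] | toolyaw -0.07 | if turned first mm [-0.4  0.8 10. ]
```

No contact force, and the lugs are already below the rim plane. Going on to the seat.

```bash

python3 -m jog '[{"dx":0,"dy":0,"dz":0.004,"yaw":0},{"dx":0,"dy":0,"dz":0.003,"yaw":0},{"dx":0,"dy":0,"dz":0.002,"yaw":0},{"dx":0,"dy":0,"dz":0,"yaw":0}]' 0.0
python3 -m jog '[{"dx":0,"dy":0,"dz":0.001,"yaw":0},{"dx":0,"dy":0,"dz":0,"yaw":0}]' 0.0
python3 -m jog '[{"dx":0,"dy":0,"dz":0.001,"yaw":0},{"dx":0,"dy":0,"dz":0,"yaw":0}]' 0.0
python3 -c "
from h import *
go(.518,.0709,.0908,165.5)"
```

```text
time_s: 22.25
tcp_pos: [0.5175, 0.0703, 0.092]
ee_rot: [-3.141, -0.0, 2.887]
wrist_force: [-0.3, -0.2, -1.7]
opening: 0.156
time_s: 22.45
tcp_pos: [0.5177, 0.0704, 0.0913]
ee_rot: [-3.142, -0.0, 2.887]
wrist_force: [-0.1, 0.2, -1.9]
opening: 0.152
time_s: 22.65
tcp_pos: [0.5179, 0.0704, 0.0907]
ee_rot: [-3.141, 0.001, 2.887]
wrist_force: [-1.7, -0.8, 2.9]
opening: 0.156
tcp [0.5179 0.0704 0.0907] yaw 165.43 rot [-3.141e+00  1.000e-03  2.887e+00] F [-1.7 -0.8  2.9] M [-0.05  0.33 -0.01] open 0.156 t 22.65 j7 0.58
shift now-axes mm [-0.   0.5 -0.1] | toolyaw -0.07 | if turned first mm [-0.   0.5 -0.1]
```

Seated: contact is felt at TCP z 0.0907 (expected 0.0908). Now the clockwise turn, starting with 20°.

```bash

python3 -m jog '[{"dx":0,"dy":0,"dz":0.0005,"yaw":2},{"dx":0,"dy":0,"dz":0,"yaw":4},{"dx":0,"dy":0,"dz":0,"yaw":4},{"dx":0,"dy":0,"dz":0,"yaw":4},{"dx":0,"dy":0,"dz":0,"yaw":4},{"dx":0,"dy":0,"dz":0,"yaw":2},{"dx":0,"dy":0,"dz":0,"yaw":0},{"dx":0,"dy":0,"dz":0,"yaw":0}]' 0.0
python3 -c "
from h import *
go(.518,.0709,.0908,120.5)"
```

```text
time_s: 23.45
tcp_pos: [0.5183, 0.0704, 0.0907]
ee_rot: [3.141, 0.002, 2.538]
wrist_force: [-1.4, -1.4, 7.2]
opening: 0.157
tcp [0.5183 0.0704 0.0907] yaw 145.43 rot [3.141e+00 2.000e-03 2.538e+00] F [-1.4 -1.4  7.2] M [-0.21  0.47 -0.03] open 0.157 t 23.45 j7 0.28
shift now-axes mm [ 0.5  0.2 -0.1] | toolyaw 24.93 | if turned first mm [ 0.6 -0.  -0.1]
```

```bash

python3 -c "
from h import *
cv2.imwrite('pics/w13.png',grab_frame('wrist')[:,:,::-1])
for i in range(3): print(np.round(get_obs()['moment'],3))"
```

```text
[-0.19   0.419 -0.003]
[-0.19   0.419 -0.003]
[-0.19   0.419 -0.003]
```

View pics/w13.png

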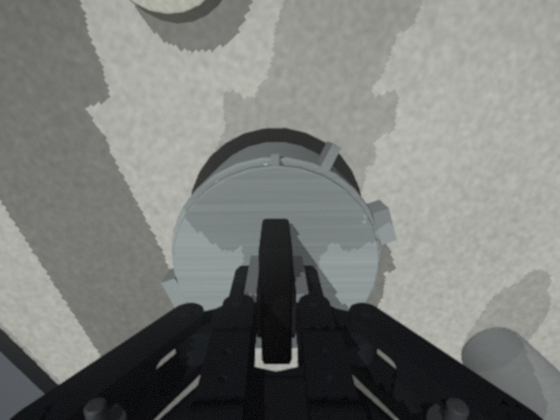

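The lid has turned with the gripper (pointer (275,160), rib now at (330,155)). Continuing to 45°.

```bash

python3 -m jog '[{"dx":0,"dy":0,"dz":0,"yaw":4},{"dx":0,"dy":0,"dz":0,"yaw":4},{"dx":0,"dy":0,"dz":0,"yaw":4},{"dx":0,"dy":0,"dz":0,"yaw":4},{"dx":0,"dy":0,"dz":0,"yaw":4},{"dx":0,"dy":0,"dz":0,"yaw":3},{"dx":0,"dy":0,"dz":0,"yaw":2},{"dx":0,"dy":0,"dz":0,"yaw":0},{"dx":0,"dy":0,"dz":0,"yaw":0}]' 0.0
python3 -c "
from h import *
go(.518,.0709,.0908,120.5)
print(get_obs()['tau'].round(3))
cv2.imwrite('pics/w14.png',grab_frame('wrist')[:,:,::-1])
cv2.imwrite('pics/s14.png',grab_frame('scene')[:,:,::-1])
crop('pics/w14.png','pics/w14c.png',160,120,240,120,3)
"
```

```text
time_s: 24.4
tcp_pos: [0.5183, 0.0705, 0.0907]
ee_rot: [3.14, 0.001, 2.102]
wrist_force: [-0.4, -1.0, 6.4]
opening: 0.156
tcp [0.5183 0.0705 0.0907] yaw 120.45 rot [3.140e+00 1.000e-03 2.102e+00] F [-0.4 -1.   6.4] M [-0.21  0.41  0.11] open 0.156 t 24.4 j7 -0.09
shift now-axes mm [ 0.5 -0.1 -0.1] | toolyaw -0.05 | if turned first mm [ 0.5 -0.1 -0.1]
[-4.5300e-01 -4.9787e+01 -8.3750e+00 -2.1429e+01  3.1000e-02 -6.5700e-01
 -9.9000e-02]
```

View pics/w14c.png

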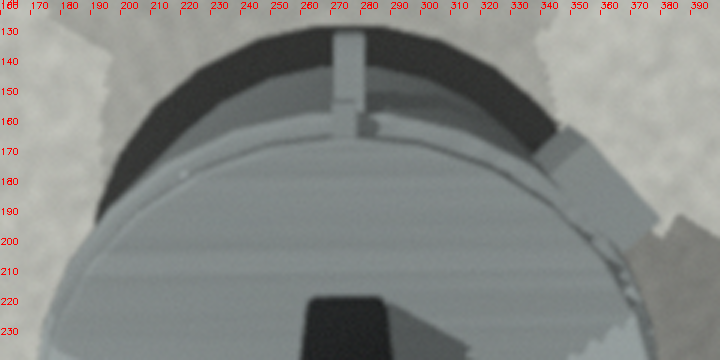

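View pics/s14.png

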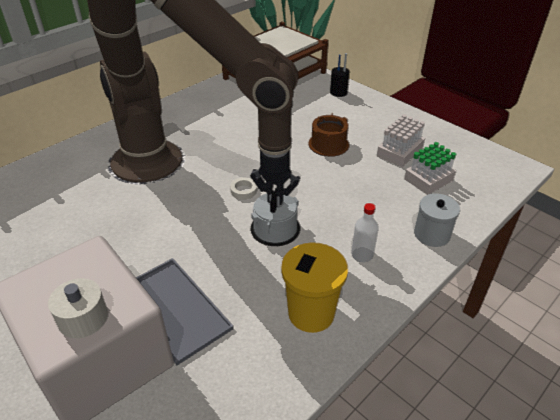

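The pointer (274.8) lies over the rib (271–281.7, middle 276.3), about 1° short. The tray is empty and nothing else has moved. A final 0.8° nudge, then hold and re-check.

```bash

python3 -m jog '[{"dx":0,"dy":0,"dz":0,"yaw":0.8},{"dx":0,"dy":0,"dz":0,"yaw":0},{"dx":0,"dy":0,"dz":0,"yaw":0},{"dx":0,"dy":0,"dz":0,"yaw":0},{"dx":0,"dy":0,"dz":0,"yaw":0},{"dx":0,"dy":0,"dz":0,"yaw":0},{"dx":0,"dy":0,"dz":0,"yaw":0},{"dx":0,"dy":0,"dz":0,"yaw":0},{"dx":0,"dy":0,"dz":0,"yaw":0},{"dx":0,"dy":0,"dz":0,"yaw":0}]' 0.0
python3 -c "
from h import *
go(.518,.0709,.0908,120.5)
cv2.imwrite('pics/w15.png',grab_frame('wrist')[:,:,::-1])
cv2.imwrite('pics/s15.png',grab_frame('scene')[:,:,::-1])
crop('pics/w15.png','pics/w15c.png',230,120,90,60,8)
crop('pics/s15.png','pics/s15c.png',230,160,100,90,7)
"
```

```text
time_s: 25.5
tcp_pos: [0.5184, 0.0705, 0.0907]
ee_rot: [3.14, 0.001, 2.089]
wrist_force: [-1.3, -0.2, 6.8]
opening: 0.159
tcp [0.5184 0.0705 0.0907] yaw 119.68 rot [3.140e+00 1.000e-03 2.089e+00] F [-1.3 -0.2  6.8] M [-0.25  0.4   0.27] open 0.159 t 25.5 j7 -0.1
shift now-axes mm [ 0.5 -0.1 -0.1] | toolyaw -0.82 | if turned first mm [ 0.5 -0.1 -0.1]
```

View pics/w15c.png

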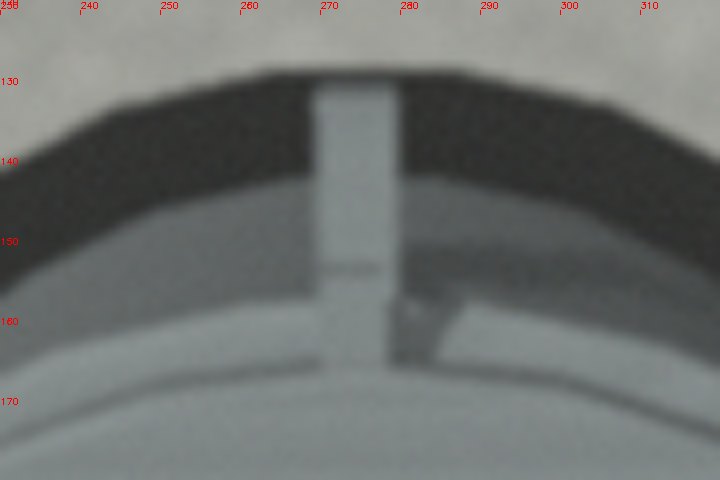

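View pics/s15c.png

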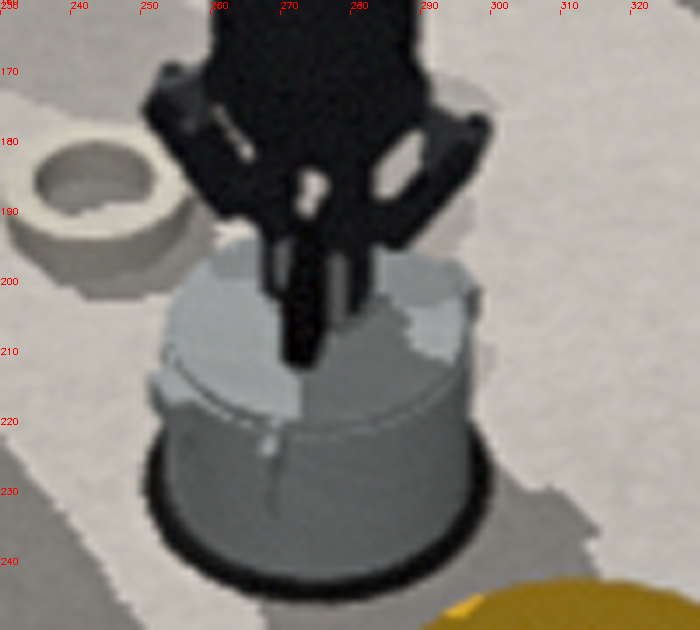

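The pointer (270–278) lies on the rib (269–279.5), the cover sits flat on the rim, and the pose has held for 0.9 s. Handing in.

```bash
python3 -c "
from h import *
print(close_job()); go(.518,.0709,.0908,119.7)"
```

```text
the job is handed in; nothing more can be done
None
the job is handed in; nothing more can be done
```

Both tubes are in the steel canister. The lid is fully home and turned clockwise to the half-way mark, and the gripper is still holding it there. I handed the job in at about 25.6 s.

**Last checks**
- **Tubes:** the wrist picture before the lid went on showed both lying flat in the canister. The catch tray is empty.
- **Lid seating:** contact came at TCP z 0.0907, against 0.0908 expected. The cover lies flat on the rim, pressed down with about 9 N.
- **Lid angle:** I turned it 45.8° from entry. The lid's pointer sat on the half-way rib in the wrist view, and the pose held for the last 0.9 s before hand-in. The moment about the vertical axis was about 0.27 N m, so the spring is engaged.
- **Other objects:** I saw no sign in the scene picture that the bottle, bin, tape or brown look-alike had moved.

**What went wrong or disagreed**
- While lowering the first tube, a finger link touched the canister rim at about 10 N. I backed off and centred before releasing.
- The first wrist measurement of the canister differed from the top camera by about 6 mm. A joint fit put the centre about 2–3 mm from the top camera's estimate. I set the final lid alignment by eye on the slot.
- The vertical moment read near zero at 20° of turn, where I expected about 0.13 N m. It rose to 0.11 at 45° and 0.27 at the end.

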